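# Set out the shock absorber parts for the rebuild

### The arm

A 6-joint arm with a two-finger parallel gripper is mounted at the origin on the work surface. World frame = base frame: x ahead of the robot, y to its left, z up, the work surface at z = 0. Lengths are in mm, angles in rad, forces in N, time in s.
With the tool pointing down it reaches from about 350 to 725 mm from the base axis. Payload 4.3 kg.
Tool frame: the origin (TCP) lies midway between the tips of the shut fingers; the grasp point (between the pads) lies bot.grasp_offset behind it (bot.grasp_offset is the distance from the TCP to the grasp point, in mm); z points along the fingers, y is the line along which they close (so a half turn about z gives the same grasp; the last joint's range is limited). The gripper opens to 85 mm and grips with 20 to 120 N. Pads are 22 mm wide; open, the fingers measure 114 mm over their backs; the gripper's body (76 mm by 85 mm) begins 54 mm behind the grasp point. The pads swing forward as they close: fully open they stand 13 mm farther back than shut.
Start: joints at [-1.38, 0.377, 0.081, 1.274, 0, 1.46], TCP at [170.374, -549.217, 231.329] pointing down, gripper open.
Joint ranges: [-2.72, 2.72], [-0.84, 1.66], [-1.02, 1.22], [-1.77, 2.12], [-1.37, 1.28], [-3.14, 3.14]. Speed limits (rad/s): [2.57, 2.57, 3.14, 3.14, 3.14, 3.14].

### API

Orientations are given as a 3x3 rotation matrix whose columns are the frame's x, y, z axes.
In Python, from cell import bot gives the robot as it stands.
- The arm moves only by the tool play_rows, never from a script. Its argument "rows" is a list of rows, each a list of 3 entries, a list of its own where there are three numbers: the opening, from -1 (shut) to 1 (fully open), then the shift along the tool's x, y, z in cm, then the turn, a rotation vector about the tool's x, y, z in degrees. In form: [[jaw, [dx, dy, dz], [wx, wy, wz]], ...]. A call has 1 to 5 rows; each row shifts and turns the commanded pose from where the row before left it, along the tool's axes as they then stand; what a row does not reach is not made up. A row lasts 1/12 s, in which the tool goes at most 41.7 mm and 7.16 degrees, less where a joint would pass 70% of its speed; a pose out of reach is approached as far as the arm can. A call with a gripper value outside its range is refused whole. The fingers move at their own pace and stop on an object; the grip force is fixed at half the most. Time passes only in rows, so rows that do not move let the fingers close. It gives the time, the measured TCP pose, the force, the opening and the grip force at its end, in the units of the state.
- bot.get_obs(): the state, without advancing time (a new reading comes with each control period).
- bot.get_image(name): name is "scene" or "top"; returns the picture (384x512x3 uint8, blue, green, red); there is no depth.
- bot.camera_model(name): a dict with "vfov" (degrees; the focal length in pixels is half the picture's height over the tangent of half this angle, whatever the lens; pixels are square), "cx", "cy" (the principal point, pixels), "D" ([k1, k2, p1, p2, k3] as OpenCV has them; the pictures are not rectified), "view" (4x4, takes a point from world to camera coordinates). Camera axes: x right, y up, looking along -z (the intrinsics and any distortion apply to the point x, -y, -z); pixel columns grow to the right and rows downward; lengths in mm; the calibration is good to about 2 mm. A picture is of the moment at which its call begins. camera_model takes no time and is no camera call.
- bot.close_job(): hands the job in; it is judged then, once.
The state is a dict: "time": time; "q": joint angles; "qvel": joint speeds; "joint_efforts": joint torques, N m; "position": TCP position; "tool_rot": TCP orientation; "ft_force": force on the tool from outside, world axes, zero at the start; "torque": the same for the moment, N m; "width": finger opening in mm; "gripper_force": force on a finger pad.
Only numpy, scipy, OpenCV 4.12 (cv2) and the standard library are available. Lean on these libraries where they do the work, as an engineer would, in place of code of your own. Each camera call takes 0.05 s, during which the arm holds its last target. There are 200 camera calls.

### The job

Set the stripped shock absorber out for its rebuild: centre the spring seat ring on the square block and stand the bump stop inside the ring; centre the piston on the round plate and stack the seal head centrally on top of it, flange down; stand the clevis, prongs up, on the base plate midway between the two posts. Leave every part upright, at rest and let go, and do not knock over the oil bottle.

Things in the scene. Friction and masses are not known exactly. Their poses are not given: they have to be found in the camera images.
- seat: Spring seat: flat bare-aluminium ring lying on the bench, outer diameter 60, inner diameter 44, 14 high. Origin: centre of its underside, z up. Loose, about 60 g.
- bumpstop: Bump stop: black rubber plug standing upright, 52 high; foot of diameter 30 up to 12 above the underside, tapering to a straight stem of diameter 24 from 17 to 48 high, bevelled top. Origin: centre of its underside, z up. Loose, about 40 g.
- piston: Piston: short solid steel cylinder, diameter 46, 24 high, flat top with six small dark ports and a black band round its side. Origin: centre of its underside, z up. Loose, about 150 g.
- sealhead: Seal head: aluminium, hat-shaped, standing flange down; flange diameter 50 and 10 high, above it a hub of diameter 30 up to 38 high with a dark bore mark in its flat top. Origin: centre of its underside (flange), z up. Loose, about 120 g.
- clevis: Clevis: aluminium fork standing on its base, prongs up, 50 high. Base 30 (its x) by 40 (its y) by 18 high; two prongs, each 30 (x) by 9 (y), along the outer y sides from 18 to 50 high, with an open gap of 22 between them. The sides facing its x are flat and parallel over the full height, 30 apart. Origin: centre of its underside, z up. Loose, about 140 g.
- block: Square aluminium block 90 x 90, 25 high, flat top, fixed to the bench. Origin: centre of its underside, z up.
- plate: Round steel plate of diameter 90, 12 high, flat top, fixed to the bench. Origin: centre of its underside, z up.
- posts: Dark steel base plate 80 (its x) by 150 (its y), 8 thick, fixed to the bench, with two upright steel posts of diameter 12 at y = -60 and y = +60 (x = 0), tops 53 above the bench. Origin: centre of its underside, midway between the posts, z up.
- oil: Oil bottle: bystander, loose upright grey bottle of diameter 42, 115 high, with a paper label and white cap. Origin: centre of its underside, z up.

How it is judged (in metres and radians):
At the end, for the whole second after the job is handed in: Upright (0.12 rad) and at rest on their supports: seat on block, within 12 mm of centre; bump stop on block inside the ring, within 10 mm of its centre; piston on round plate, within 12 mm; seal head on piston, within 10 mm; clevis on base plate, within 15 mm each way of mid-posts (horizontal distance between seat and block below 0.012 m and z of seat in the frame of block between 0.021 and 0.029 m and horizontal distance between bumpstop and seat below 0.01 m and z of bumpstop in the frame of block between 0.021 and 0.029 m and horizontal distance between piston and plate below 0.012 m and z of piston in the frame of plate between 0.008 and 0.016 m and horizontal distance between sealhead and piston below 0.01 m and z of sealhead in the frame of piston between 0.02 and 0.028 m and x of clevis in the frame of posts between -0.015 and 0.015 m and y of clevis in the frame of posts between -0.015 and 0.015 m and z of clevis in the frame of posts between 0.004 and 0.012 m and angle between each of seat, bumpstop, piston, sealhead, clevis's own z axis and vertical below 0.12 rad and linear speed of each of seat, bumpstop, piston, sealhead, clevis below 0.02 m/s); the robot touches nothing.
It fails at once if the oil bottle is knocked over (angle between oil's own z axis and vertical above 0.6 rad).
It also fails if it takes over 120 s, if anything falls off the work surface, if the arm or the gripper's body presses on something with over 40 N, if the wrist force passes 120 N, or if a joint passes its speed limit or range.

## Working session

There is one attempt and no reset: what is moved stays moved. The work goes in short steps, Python scripts to look and compute and a tool call to move; the robot and the scene stay as the last step left them, time stands still between calls to the robot, and variables do not carry over. Pictures are saved under pics/ and viewed, at most 16 in all, crops included, and the job is handed in when it is done.

Besides the shell and the picture viewer there is one more tool, called after "Emit:" as name(argument=value, ...), one argument or row to a line, values as JSON. play_rows: Moves the arm, as the interface text tells. Its arguments: {"type":"object","properties":{"rows":{"type":"array"}},"required":["rows"]}

```bash
mkdir -p pics; ls; python3 - <<'E'
from cell import bot
import cv2
o=bot.get_obs();print(o['time'],o['position'],o['tool_rot'],o['width'],bot.grasp_offset)
for n in('scene','top'):
    cv2.imwrite(f'pics/{n}0.png',bot.get_image(n)); print(n,bot.camera_model(n))
E
```

```text
pics
0.0 [ 170.23686131 -548.54447209  230.34936052] [[ 9.55105660e-01  2.96265130e-01 -3.89113546e-04]
 [ 2.96265301e-01 -9.55103577e-01  2.00712316e-03]
 [ 2.22996865e-04 -2.03229554e-03 -9.99997910e-01]] 85.3372465074378 18.700000000000003
scene {'vfov': 51.24662778026752, 'cx': 258.05878791516716, 'cy': 189.22289764929383, 'D': array([-0.13671518,  0.        ,  0.        ,  0.        ,  0.        ]), 'view': array([[-6.92970181e-01,  7.20809394e-01,  1.50381355e-02,
         3.33698036e+02],
       [-4.38214583e-01, -4.37669626e-01,  7.85119913e-01,
         1.89180408e+02],
       [ 5.72503544e-01,  5.37474758e-01,  6.19161188e-01,
        -1.26301236e+03],
       [ 0.00000000e+00,  0.00000000e+00,  0.00000000e+00,
         1.00000000e+00]])}
top {'vfov': 51.57951898511997, 'cx': 259.81333838814146, 'cy': 189.5901557465209, 'D': array([-0.01930674,  0.        ,  0.        ,  0.        ,  0.        ]), 'view': array([[ 1.83035324e-02, -9.99193246e-01, -3.57468719e-02,
         1.31747434e+01],
       [ 9.98376255e-01,  1.63362535e-02,  5.45708729e-02,
        -4.92288021e+02],
       [-5.39428776e-02, -3.66876678e-02,  9.97869822e-01,
        -9.38773989e+02],
       [ 0.00000000e+00,  0.00000000e+00,  0.00000000e+00,
         1.00000000e+00]])}
```

View pics/scene0.png

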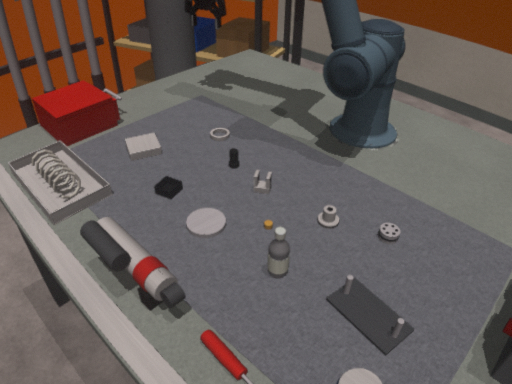

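View pics/top0.png

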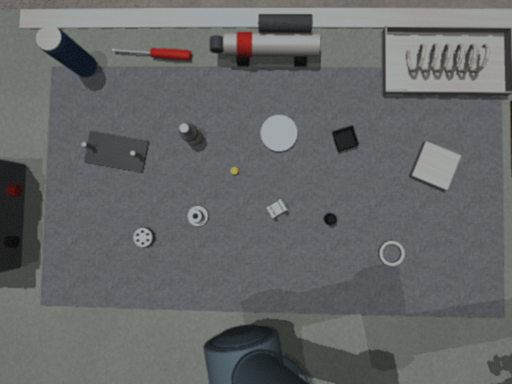

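The top view shows the block (436,166), plate (279,133), base plate (116,151) with posts (85,145) and (133,153), seat (392,253), bump stop (330,219), clevis (277,209), seal head (198,216), piston (143,237) and oil bottle (190,135). I'll enlarge it and list the bright contours.

```bash
cat > h.py <<'E'
import numpy as np, cv2
from cell import bot
def cam(n):
    m=bot.camera_model(n); f=192/np.tan(np.radians(m['vfov']/2))
    return m,np.array([[f,0,m['cx']],[0,f,m['cy']],[0,0,1]])
def ray(n,uv):
    m,K=cam(n); p=cv2.undistortPoints(np.array([[uv]],float),K,m['D'])[0,0]
    R=m['view'][:3,:3];t=m['view'][:3,3]
    return -R.T@t, R.T@np.array([p[0],-p[1],-1.])
def cast(n,uv,z):
    c,d=ray(n,uv); return c+d*(z-c[2])/d[2]
def proj(n,P):
    m,K=cam(n); c=m['view'][:3,:3]@np.array(P,float)+m['view'][:3,3]
    return cv2.projectPoints(np.array([[c[0],-c[1],-c[2]]]),np.zeros(3),np.zeros(3),K,m['D'])[0][0,0]
E
python3 - <<'E'
from h import *
im=cv2.imread('pics/top0.png'); 
g=cv2.cvtColor(im,cv2.COLOR_BGR2GRAY)
for nm,mask in(('bright',g>125),('dark',g<50)):
    c,_=cv2.findContours(mask[90:300,60:500].astype(np.uint8),0,1)
    for k in c:
        if cv2.contourArea(k)<12: continue
        k=k+[60,90]; (x,y),r=cv2.minEnclosingCircle(k); M=cv2.moments(k)
        print(nm,cv2.contourArea(k),np.round([M['m10']/M['m00'],M['m01']/M['m00'],x,y,r],1),'z0',cast('top',(x,y),0).round()[:2],[round(q,1) for q in cv2.minAreaRect(k)[1]+(cv2.minAreaRect(k)[2],)])
a=cv2.resize(im[190:275,120:310],None,fx=4,fy=4,interpolation=2)
b=cv2.resize(im[115:190,70:260],None,fx=4,fy=4,interpolation=2)[:255]
cv2.imwrite('pics/z1.png',np.vstack([a,b]))
E
```

```text
bright 463.5 [391.8 252.9 391.7 253.   12.6] z0 [ 346. -296.] [24.0, 24.0, 90.0]
bright 259.0 [142.  237.  142.  237.    9.5] z0 [372. 308.] [18.0, 18.0, 90.0]
bright 291.5 [197.  215.5 197.  215.7  10.1] z0 [427. 174.] [19.1, 19.8, 45.0]
bright 186.5 [276.1 208.1 276.  208.   10. ] z0 [449. -18.] [12.5, 17.3, 59.7]
bright 32.0 [233.7 170.  233.6 170.    3.6] z0 [540.  87.] [6.4, 6.4, 45.0]
bright 1362.0 [436.5 165.  436.5 165.   26.2] z0 [ 559. -403.] [38.3, 37.4, 22.4]
bright 52.0 [183.3 127.2 183.4 127.2   4.6] z0 [644. 214.] [8.0, 8.0, 90.0]
bright 1016.5 [278.5 132.3 278.6 132.6  18.8] z0 [633. -21.] [35.0, 37.0, 90.0]
bright 89.5 [454.2  90.5 442.5  90.5  56.5] z0 [ 742. -419.] [1.0, 113.0, 90.0]
dark 104.0 [329.9 218.8 330.  219.    6.4] z0 [ 425. -148.] [12.5, 11.2, 26.6]
dark 25.0 [140.1 157.1 139.8 156.7   5.3] z0 [569. 321.] [10.3, 4.5, 26.6]
dark 27.0 [ 91.3 147.3  90.8 147.8   5.3] z0 [590. 446.] [10.6, 4.6, 35.5]
dark 13.5 [200.1 140.7 198.  140.5   6. ] z0 [611. 177.] [3.5, 12.0, 41.2]
dark 25.0 [193.6 137.5 192.5 136.    6.7] z0 [622. 191.] [4.9, 13.3, 49.4]
dark 18.0 [189.3 132.5 188.5 131.8   4.1] z0 [633. 201.] [5.2, 7.8, 39.8]
dark 421.0 [344.9 138.6 345.  138.5  14.3] z0 [ 621. -183.] [21.4, 21.7, 72.9]
dark 111.0 [448.1  93.8 441.5  93.   57.5] z0 [ 736. -416.] [115.0, 2.7, 0.6]
```

View pics/z1.png

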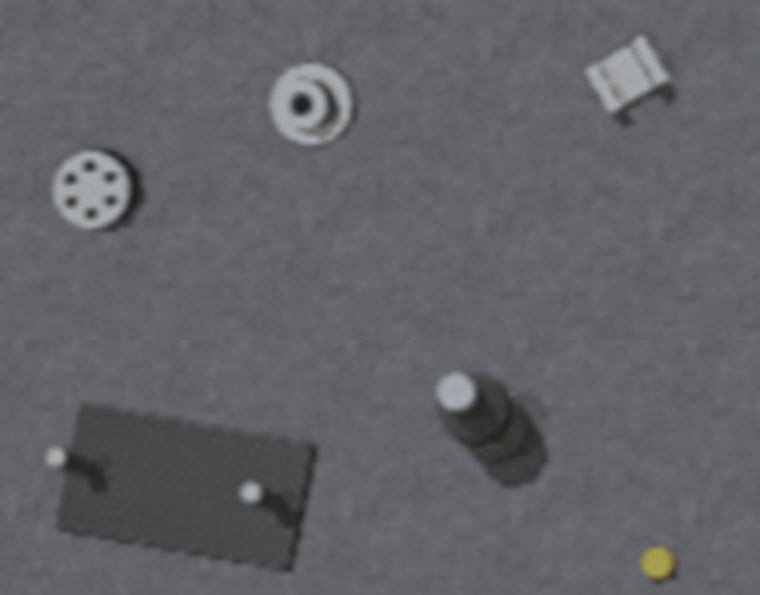

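The enlarged crop shows the seal head flange at about (197.4,215.6) with its bore at (195.1,215.6). The clevis prongs run down and to the right, and the post tops are at about (83.7,144.2) and (132.3,153). Next I'll cast each one at its own height and check the result in the scene view.

```bash
python3 - <<'E'
from h import *
im=cv2.imread('pics/top0.png'); g=cv2.cvtColor(im,cv2.COLOR_BGR2GRAY)
def cen(x,y,r,f):
    w=np.zeros_like(g);w[y-r:y+r+1,x-r:x+r+1]=1
    c,_=cv2.findContours((f(g)&(w>0)).astype(np.uint8),0,1); k=max(c,key=cv2.contourArea)
    return k,np.array(cv2.minEnclosingCircle(k)[0])
P={}
for n,x,y,r,t,h in(('seat',392,253,18,125,14),('piston',142,237,14,120,24),('flange',197,216,14,105,8),('plate',279,133,22,120,12),('postA',84,144,6,110,53),('postB',132,153,6,110,53)):
    k,c=cen(x,y,r,lambda g:g>t); P[n]=np.append(cast('top',c,h)[:2],h); print(n,c.round(1),P[n].round(1),'r mm',round(cv2.minEnclosingCircle(k)[1]*2.47,1))
k,c=cen(195,216,4,lambda g:g<80); P['bore']=cast('top',c,38);print('bore',c,P['bore'].round(1))
for n,x,y,r,h,t in(('block',436,166,30,25,120),('clevis',276,208,14,50,110)):
    k,_=cen(x,y,r,lambda g:g>t); b=cv2.boxPoints(cv2.minAreaRect(k)); W=np.array([cast('top',q,h) for q in b]); P[n]=W.mean(0); print(n,P[n].round(1),'sides',np.linalg.norm(W-np.roll(W,1,0),axis=1).round(1),'dirs',[np.degrees(np.arctan2(*(W[i+1]-W[i])[1::-1])).round(1) for i in(0,1)])
k,c=cen(330,219,10,lambda g:g<50);P['bump']=cast('top',c,45);print('bump',c,P['bump'].round(1))
k,_=cen(116,151,36,lambda g:g<78);r=cv2.minAreaRect(k);print('base',r,cast('top',r[0],8).round(1))
s=cv2.imread('pics/scene0.png'); s2=cv2.resize(s[110:360,120:430],None,fx=2.5,fy=2.4,interpolation=2)
for n,p in P.items():
    u=proj('scene',p); v=(int((u[0]-120+.5)*2.5),int((u[1]-110+.5)*2.4)); cv2.drawMarker(s2,v,(0,255,0) ,0,9,1)
cv2.imwrite('pics/s1.png',s2)
E
```

```text
seat [391.7 253. ] [ 347.5 -291.7   14. ] r mm 31.2
piston [142. 237.] [373.6 300.4  24. ] r mm 23.4
flange [196.6 215.4] [427.2 173.6   8. ] r mm 27.1
plate [278.5 132.5] [631.  -20.9  12. ] r mm 46.5
postA [ 83.  143.5] [592.  439.8  53. ] r mm 6.7
postB [132.  152.5] [571.9 321.3  53. ] r mm 6.2
bore [195.  215.5] [427.4 171.6  38. ]
block [ 556.  -392.8   25. ] sides [89.4 89.7 89.8 89.3] dirs [np.float64(-22.1), np.float64(-111.9)]
clevis [448.  -17.5  50. ] sides [29.2 42.2 29.2 42.1] dirs [np.float64(-58.7), np.float64(-148.9)]
bump [330. 219.] [ 425.3 -141.9   45. ]
base ((115.6251449584961, 151.58253479003906), (61.905128479003906, 32.30089569091797), 10.203973770141602) [580.2 378.9   8. ]
```

View pics/s1.png

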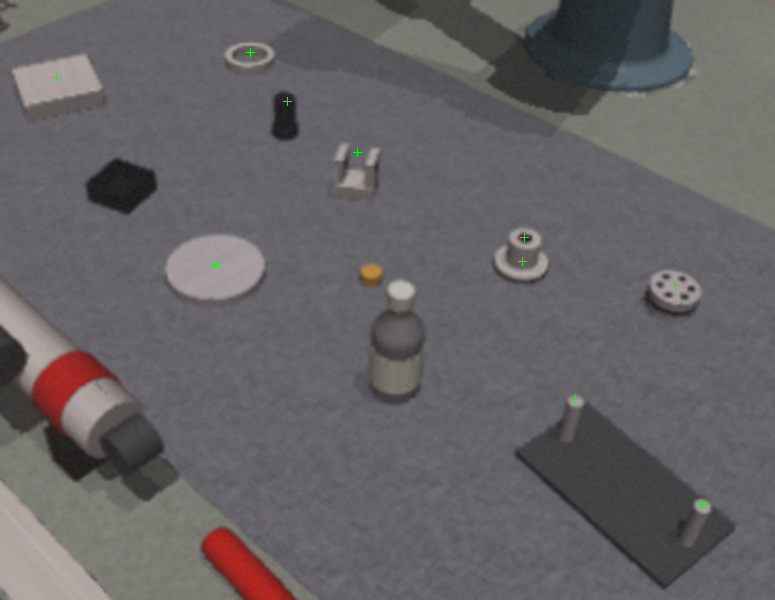

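The green markers land on the parts to within about 2 mm in both views. The measured sizes also check out: posts 120 apart, block 89.5, seat radius 31, clevis 29 x 42. I'll start with the seat and need a helper for the tool-frame shifts.

```bash
cat > go.py <<'E'
# usage: go.py x y z -> shift in the tool's axes, cm, from the measured pose
import sys,numpy as np
from cell import bot
o=bot.get_obs();R=o['tool_rot'];p=o['position']
print('yaw',np.degrees(np.arctan2(R[1,0],R[0,0])).round(1),'tilt',np.degrees(np.arccos(-R[2,2])).round(2),'w',round(o['width'],1),'t',round(o['time'],2),'p',p.round(1))
a=list(map(float,sys.argv[1:]))
for i in range(0,len(a),3):
    d=np.array(a[i:i+3])-p; print(a[i:i+3],'total cm',(R.T@d/10).round(2),'rows>=',np.ceil(np.linalg.norm(d)/40)); p=np.array(a[i:i+3])
E
python3 go.py 347 -292 60 347 -292 -4
```

```text
yaw 17.2 tilt 0.11 w 85.4 t 0.1 p [ 170.3 -548.6  230.4]
[347.0, -292.0, 60.0] total cm [ 24.48 -19.24  17.09] rows>= 9.0
[347.0, -292.0, -4.0] total cm [-0.    0.01  6.4 ] rows>= 2.0
```

Emit:
play_rows(
  rows=[
    [0.74,[2.45,-1.92,1.7],[0,0,0]],
    [0.74,[2.45,-1.92,1.7],[0,0,0]],
    [0.74,[2.45,-1.92,1.7],[0,0,0]],
    [0.74,[2.45,-1.92,1.7],[0,0,0]],
    [0.74,[2.45,-1.92,1.7],[0,0,0]],
  ],
)

```text
time: 0.52
position: [259.3, -419.6, 145.2]
tool_rot: [[0.955, 0.296, -0.0], [0.296, -0.955, 0.001], [0.0, -0.001, -1.0]]
ft_force: [1.0, -0.5, -0.1]
width: 74.2
gripper_force: 0.0
```

Emit:
play_rows(
  rows=[
    [0.74,[2.45,-1.92,1.7],[0,0,0]],
    [0.74,[2.45,-1.92,1.7],[0,0,0]],
    [0.74,[2.45,-1.92,1.7],[0,0,0]],
    [0.74,[2.45,-1.92,1.7],[0,0,0]],
    [0.74,[2.45,-1.92,1.7],[0,0,0]],
  ],
)

```text
time: 0.93
position: [347.8, -291.7, 60.4]
tool_rot: [[0.955, 0.296, -0.0], [0.296, -0.955, 0.0], [-0.0, -0.0, -1.0]]
ft_force: [0.1, -0.6, 0.2]
width: 74.4
gripper_force: 0.0
```

```bash
python3 go.py 347 -292 60 347 -292 5; python3 -c "
from h import *
im=bot.get_image('top');cv2.imwrite('pics/a1.png',cv2.resize(im[190:320,320:460],None,fx=4,fy=4))"
```

```text
yaw 17.2 tilt 0.01 w 74.4 t 0.93 p [ 347.8 -291.7   60.4]
[347.0, -292.0, 60.0] total cm [-0.09  0.01  0.04] rows>= 1.0
[347.0, -292.0, 5.0] total cm [0.  0.  5.5] rows>= 2.0
```

View pics/a1.png

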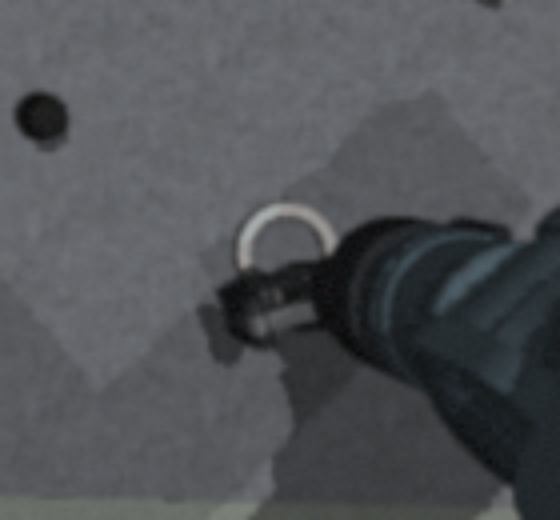

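```bash
python3 -c "
from h import *
for z in (14,70,100,130,160):
  for s in (-50,0,50): print(z,s,((proj('top',(347+.296*s,-292-.955*s,z))-[320,190])*4).round())"
```

```text
14 -50 [206. 277.]
14 0 [287. 253.]
14 50 [369. 229.]
70 -50 [230. 289.]
70 0 [317. 264.]
70 50 [404. 238.]
100 -50 [245. 296.]
100 0 [335. 270.]
100 50 [425. 244.]
130 -50 [261. 304.]
130 0 [354. 277.]
130 50 [447. 250.]
160 -50 [277. 312.]
160 0 [374. 284.]
160 50 [471. 256.]
```

Emit:
play_rows(
  rows=[
    [0.74,[-0.08,0,1.5],[0,0,0]],
    [0.74,[0,0,1.5],[0,0,0]],
    [0.74,[0,0,1.0],[0,0,0]],
    [0.74,[0,0,0],[0,0,0]],
  ],
)

```text
time: 1.32
position: [345.2, -291.8, 19.3]
tool_rot: [[0.955, 0.297, -0.003], [0.297, -0.955, 0.003], [-0.002, -0.004, -1.0]]
ft_force: [-0.4, -0.3, 0.1]
width: 74.2
gripper_force: 0.0
```

Emit:
play_rows(
  rows=[
    [0.74,[0.15,0,0.7],[0,0,0]],
    [0.74,[0,0,0.6],[0,0,0]],
    [0.74,[0,0,0.5],[0,0,0]],
    [0.74,[0,0,0],[0,0,0]],
  ],
)

```text
time: 1.65
position: [347.8, -292.8, 2.6]
tool_rot: [[0.955, 0.296, -0.001], [0.296, -0.955, 0.001], [-0.0, -0.001, -1.0]]
ft_force: [0.2, 0.6, 0.3]
width: 74.2
gripper_force: 0.0
```

Emit:
play_rows(
  rows=[
    [0.74,[0,0,0.3],[0,0,0]],
    [0.74,[0,0,0.2],[0,0,0]],
    [0.74,[0,0,0],[0,0,0]],
  ],
)

```text
time: 1.9
position: [348.1, -293.1, -1.8]
tool_rot: [[0.955, 0.296, -0.0], [0.296, -0.955, -0.0], [-0.0, 0.0, -1.0]]
ft_force: [0.2, 0.6, 0.5]
width: 74.3
gripper_force: 0.0
```

Emit:
play_rows(
  rows=[
    [0.2,[0,0,0],[0,0,0]],
    [0.2,[0,0,0],[0,0,0]],
    [0.2,[0,0,0],[0,0,0]],
    [0.2,[0,0,0],[0,0,0]],
  ],
)

```text
time: 2.23
position: [348.3, -293.3, -1.1]
tool_rot: [[0.955, 0.296, 0.0], [0.296, -0.955, -0.001], [0.0, 0.001, -1.0]]
ft_force: [-1.2, 1.0, 4.7]
width: 56.8
gripper_force: 64.3
```

Emit:
play_rows(
  rows=[
    [0.2,[0,0,-0.5],[0,0,0]],
    [0.2,[0,0,-2],[0,0,0]],
    [0.2,[0,0,-4],[0,0,0]],
    [0.2,[0,0,-3],[0,0,0]],
    [0.2,[0,0,0],[0,0,0]],
  ],
)

```text
time: 2.65
position: [351.2, -296.4, 99.1]
tool_rot: [[0.955, 0.296, 0.007], [0.296, -0.955, -0.008], [0.004, 0.009, -1.0]]
ft_force: [0.4, -0.4, -0.5]
width: 56.7
gripper_force: 64.2
```

```bash
python3 go.py 556 -393 95 556 -393 26; python3 -c "
from h import *
im=bot.get_image('scene');cv2.imwrite('pics/a2.png',cv2.resize(im[60:200,120:320],None,fx=4,fy=4))"
```

```text
yaw 17.2 tilt 0.59 w 56.7 t 2.65 p [ 351.2 -296.4   99.1]
[556.0, -393.0, 95.0] total cm [16.69 15.29  0.63] rows>= 6.0
[556.0, -393.0, 26.0] total cm [-0.03 -0.06  6.9 ] rows>= 2.0
```

View pics/a2.png

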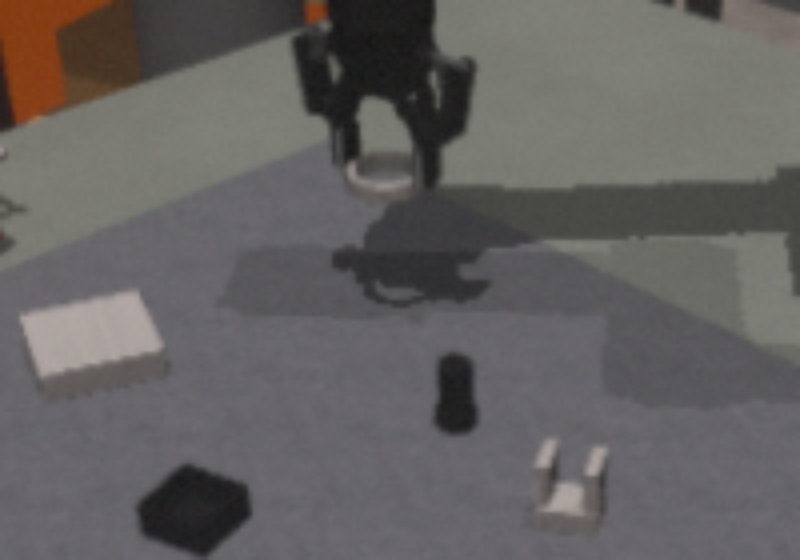

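The seat is held level in the jaws at about (385,175) in the crop. I'll carry it to the block.

Emit:
play_rows(
  rows=[
    [0.2,[2.1,1.9,0],[0,0,0]],
    [0.2,[2.1,1.9,0],[0,0,0]],
    [0.2,[2.1,1.9,0],[0,0,0]],
    [0.2,[2.1,1.9,0],[0,0,0]],
    [0.2,[2.1,1.9,0],[0,0,0]],
  ],
)

```text
time: 3.12
position: [476.9, -352.4, 91.6]
tool_rot: [[0.955, 0.296, -0.002], [0.296, -0.955, 0.002], [-0.001, -0.002, -1.0]]
ft_force: [-0.4, -0.5, 0.1]
width: 56.4
gripper_force: 64.1
```

Emit:
play_rows(
  rows=[
    [0.2,[2.1,1.9,0],[0,0,0]],
    [0.2,[2.1,1.9,0],[0,0,0]],
    [0.2,[2.0,1.9,0.3],[0,0,0]],
    [0.2,[0,0,0],[0,0,0]],
    [0.2,[0,0,0],[0,0,0]],
  ],
)

```text
time: 3.53
position: [552.7, -388.4, 87.6]
tool_rot: [[0.955, 0.297, -0.002], [0.297, -0.955, 0.002], [-0.002, -0.002, -1.0]]
ft_force: [-0.7, -0.8, -0.5]
width: 56.5
gripper_force: 64.2
```

```bash
python3 go.py 556 -393 26
```

```text
yaw 17.3 tilt 0.17 w 56.5 t 3.53 p [ 552.7 -388.4   87.6]
[556.0, -393.0, 26.0] total cm [0.19 0.55 6.16] rows>= 2.0
```

Emit:
play_rows(
  rows=[
    [0.2,[0.2,0.55,1.5],[0,0,0]],
    [0.2,[0,0,2],[0,0,0]],
    [0.2,[0,0,1.5],[0,0,0]],
    [0.2,[0,0,0.8],[0,0,0]],
    [0.2,[0,0,0],[0,0,0]],
  ],
)

```text
time: 3.95
position: [553.4, -391.5, 28.9]
tool_rot: [[0.955, 0.296, -0.005], [0.296, -0.955, 0.004], [-0.003, -0.005, -1.0]]
ft_force: [-0.8, 1.2, -1.4]
width: 56.5
gripper_force: 64.2
```

```bash
python3 go.py 556 -393 25
```

```text
yaw 17.2 tilt 0.37 w 56.5 t 3.95 p [ 553.4 -391.5   28.9]
[556.0, -393.0, 25.0] total cm [0.21 0.23 0.38] rows>= 1.0
```

Emit:
play_rows(
  rows=[
    [0.2,[0.1,0.1,0.2],[0,0,0]],
    [0.2,[0,0,0.1],[0,0,0]],
    [0.2,[0,0,0],[0,0,0]],
  ],
)

```text
time: 4.2
position: [558.0, -394.6, 30.3]
tool_rot: [[0.955, 0.296, 0.001], [0.296, -0.955, -0.001], [0.001, 0.002, -1.0]]
ft_force: [0.5, -0.6, -1.1]
width: 56.6
gripper_force: 64.2
```

Emit:
play_rows(
  rows=[
    [0.2,[-0.1,0,0.3],[0,0,0]],
    [0.2,[0,0,0],[0,0,0]],
    [0.2,[0,0,0],[0,0,0]],
  ],
)

```text
time: 4.45
position: [556.5, -394.5, 26.5]
tool_rot: [[0.955, 0.296, 0.0], [0.296, -0.955, -0.0], [0.0, 0.0, -1.0]]
ft_force: [0.3, 0.4, 0.5]
width: 56.7
gripper_force: 64.2
```

Emit:
play_rows(
  rows=[
    [0.2,[0,-0.1,0.15],[0,0,0]],
    [0.2,[0,0,0],[0,0,0]],
    [0.2,[0,0,0],[0,0,0]],
  ],
)

```text
time: 4.7
position: [556.2, -393.3, 24.7]
tool_rot: [[0.955, 0.296, -0.0], [0.296, -0.955, 0.0], [-0.0, -0.0, -1.0]]
ft_force: [1.0, -0.0, -0.4]
width: 56.8
gripper_force: 64.2
```

Emit:
play_rows(
  rows=[
    [0.2,[0,0,0.12],[0,0,0]],
    [0.2,[0,0,0],[0,0,0]],
    [0.2,[0,0,0],[0,0,0]],
  ],
)

```text
time: 4.95
position: [556.4, -393.5, 24.0]
tool_rot: [[0.955, 0.296, 0.0], [0.296, -0.955, -0.0], [0.0, 0.0, -1.0]]
ft_force: [-1.3, 0.6, 1.7]
width: 56.9
gripper_force: 64.4
```

Contact, so I'll release, rise and head for the bump stop.

Emit:
play_rows(
  rows=[
    [0.74,[0,0,0],[0,0,0]],
    [0.74,[0,0,0],[0,0,0]],
    [0.74,[0,0,0],[0,0,0]],
    [0.74,[0,0,-2],[0,0,0]],
    [0.74,[0,0,-4],[0,0,0]],
  ],
)

```text
time: 5.37
position: [552.5, -390.3, 78.0]
tool_rot: [[0.955, 0.296, -0.009], [0.296, -0.955, 0.008], [-0.006, -0.01, -1.0]]
ft_force: [0.7, -0.1, -0.5]
width: 74.3
gripper_force: 0.0
```

```bash
python3 go.py 425 -143 90 425 -143 17
```

```text
yaw 17.2 tilt 0.68 w 74.3 t 5.37 p [ 552.5 -390.3   78. ]
[425.0, -143.0, 90.0] total cm [ -4.86 -27.41  -0.89] rows>= 7.0
[425.0, -143.0, 17.0] total cm [0.05 0.07 7.3 ] rows>= 2.0
```

Emit:
play_rows(
  rows=[
    [0.2,[0,-1,-2],[0,0,0]],
    [0.2,[-0.6,-3.3,0],[0,0,0]],
    [0.2,[-0.6,-3.3,0],[0,0,0]],
    [0.2,[-0.6,-3.3,0],[0,0,0]],
    [0.2,[-0.6,-3.3,0],[0,0,0]],
  ],
)

```text
time: 5.78
position: [490.5, -263.8, 103.7]
tool_rot: [[0.955, 0.296, 0.001], [0.296, -0.955, -0.0], [0.0, 0.001, -1.0]]
ft_force: [-0.1, 0.5, 0.7]
width: 51.2
gripper_force: 0.0
```

Emit:
play_rows(
  rows=[
    [0.2,[-0.6,-3.3,0],[0,0,0]],
    [0.2,[-0.6,-3.3,0],[0,0,0]],
    [0.2,[-0.6,-3.3,0],[0,0,0]],
    [0.2,[-0.6,-3.3,0],[0,0,0]],
    [0.2,[0,0,0],[0,0,0]],
  ],
)

```text
time: 6.2
position: [423.9, -140.3, 102.5]
tool_rot: [[0.954, 0.3, -0.006], [0.3, -0.954, 0.005], [-0.004, -0.006, -1.0]]
ft_force: [-0.8, 0.7, -0.9]
width: 50.9
gripper_force: 0.0
```

```bash
python3 go.py 425 -143 60 425 -143 17; python3 -c "
from h import *
im=bot.get_image('top');cv2.imwrite('pics/a3.png',cv2.resize(im[120:270,300:480],None,fx=4,fy=4))"
```

```text
yaw 17.4 tilt 0.43 w 50.9 t 6.2 p [ 423.9 -140.3  102.5]
[425.0, -143.0, 60.0] total cm [0.04 0.31 4.25] rows>= 2.0
[425.0, -143.0, 17.0] total cm [0.02 0.03 4.3 ] rows>= 2.0
```

View pics/a3.png

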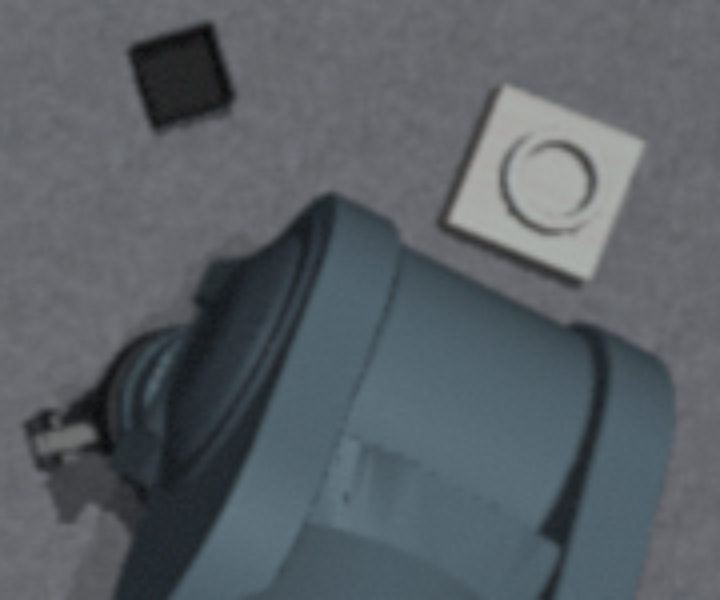

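The ring lies flat on the block, centred near crop (551,182). I'll descend on the bump stop.

```bash
python3 -c "
from h import *
print(cast('top',(437.4,165.3),39), cast('top',(300+543.5/4-.4,120+183/4-.4),25))"
```

```text
[ 553.59958858 -389.16110869   39.        ] [ 555.12316091 -390.36346833   25.        ]
```

Emit:
play_rows(
  rows=[
    [0.2,[0,0.2,2],[0,0,0]],
    [0.2,[0,0,2.2],[0,0,0]],
    [0.2,[0,0,0],[0,0,0]],
    [0.2,[0,0,0],[0,0,0]],
  ],
)

```text
time: 6.58
position: [429.3, -148.1, 61.1]
tool_rot: [[0.955, 0.296, -0.002], [0.296, -0.955, 0.001], [-0.002, -0.001, -1.0]]
ft_force: [-0.1, 0.6, -0.1]
width: 51.5
gripper_force: 0.0
```

```bash
python3 go.py 425 -143 17
```

```text
yaw 17.2 tilt 0.12 w 51.5 t 6.58 p [ 429.3 -148.1   61.1]
[425.0, -143.0, 17.0] total cm [-0.25 -0.61  4.41] rows>= 2.0
```

Emit:
play_rows(
  rows=[
    [0.2,[0,0,0],[0,0,0]],
    [0.2,[0,0,0],[0,0,0]],
    [0.2,[0,0,0],[0,0,0]],
  ],
)

```text
time: 6.83
position: [430.9, -148.6, 62.7]
tool_rot: [[0.955, 0.296, 0.002], [0.296, -0.955, -0.001], [0.002, 0.002, -1.0]]
ft_force: [-0.0, 0.5, -0.1]
width: 51.4
gripper_force: 0.0
```

```bash
python3 go.py 425 -143 17
```

```text
yaw 17.2 tilt 0.13 w 51.4 t 6.83 p [ 430.9 -148.6   62.7]
[425.0, -143.0, 17.0] total cm [-0.41 -0.71  4.56] rows>= 2.0
```

Emit:
play_rows(
  rows=[
    [0.2,[-0.35,-0.7,0],[0,0,0]],
    [0.2,[0,0,1.5],[0,0,0]],
    [0.2,[0,0,1.5],[0,0,0]],
    [0.2,[0,0,1.3],[0,0,0]],
    [0.2,[0,0,0],[0,0,0]],
  ],
)

```text
time: 7.25
position: [422.4, -141.0, 17.0]
tool_rot: [[0.955, 0.296, -0.003], [0.296, -0.955, 0.002], [-0.003, -0.002, -1.0]]
ft_force: [-0.5, -0.1, -0.4]
width: 51.2
gripper_force: 0.0
```

Emit:
play_rows(
  rows=[
    [0.2,[0,0,0],[0,0,0]],
    [0.2,[0,0,0],[0,0,0]],
    [0.2,[0,0,0],[0,0,0]],
  ],
)

```text
time: 7.5
position: [425.2, -142.5, 19.6]
tool_rot: [[0.955, 0.296, 0.002], [0.296, -0.955, -0.001], [0.001, 0.001, -1.0]]
ft_force: [-0.8, -0.1, 0.6]
width: 51.3
gripper_force: 0.0
```

```bash
python3 go.py 425 -143 17
```

```text
yaw 17.2 tilt 0.11 w 51.3 t 7.5 p [ 425.2 -142.5   19.6]
[425.0, -143.0, 17.0] total cm [-0.03  0.04  0.26] rows>= 1.0
```

Emit:
play_rows(
  rows=[
    [-0.8,[0,0,0.1],[0,0,0]],
    [-0.8,[0,0,0],[0,0,0]],
    [-0.8,[0,0,0],[0,0,0]],
    [-0.8,[0,0,0],[0,0,0]],
    [-0.8,[0,0,0],[0,0,0]],
  ],
)

```text
time: 7.92
position: [425.0, -142.6, 18.3]
tool_rot: [[0.955, 0.296, 0.001], [0.296, -0.955, -0.001], [0.001, 0.001, -1.0]]
ft_force: [-1.1, -0.4, 5.7]
width: 22.3
gripper_force: 58.9
```

Emit:
play_rows(
  rows=[
    [-0.8,[0,0,-1],[0,0,0]],
    [-0.8,[0,0,-2.5],[0,0,0]],
    [-0.8,[0,0,-3],[0,0,0]],
    [-0.8,[0,0,-1.5],[0,0,0]],
    [-0.8,[0,0,0],[0,0,0]],
  ],
)

```text
time: 8.33
position: [427.0, -143.4, 100.9]
tool_rot: [[0.955, 0.296, 0.006], [0.296, -0.955, -0.003], [0.005, 0.004, -1.0]]
ft_force: [0.1, 0.5, -0.2]
width: 22.6
gripper_force: 58.7
```

```bash
python3 go.py 555 -392 100; python3 -c "
from h import *
im=bot.get_image('scene');cv2.imwrite('pics/a4.png',cv2.resize(im[60:200,120:320],None,fx=3,fy=3))"
```

```text
yaw 17.2 tilt 0.37 w 22.6 t 8.33 p [ 427.  -143.4  100.9]
[555.0, -392.0, 100.0] total cm [ 4.86 27.54  0.24] rows>= 7.0
```

View pics/a4.png

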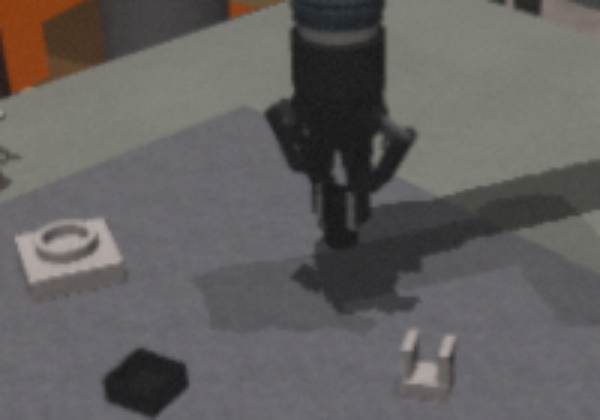

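The bump stop is upright in the jaws, at about (340,225) in the crop. I'll carry it to the ring.

Emit:
play_rows(
  rows=[
    [-0.8,[0.5,2.7,0],[0,0,0]],
    [-0.8,[0.5,2.8,0],[0,0,0]],
    [-0.8,[0.5,2.8,0],[0,0,0]],
    [-0.8,[0.5,2.8,0],[0,0,0]],
    [-0.8,[0.5,2.8,0],[0,0,0]],
  ],
)

```text
time: 8.8
position: [488.8, -267.9, 95.6]
tool_rot: [[0.955, 0.296, -0.002], [0.296, -0.955, 0.002], [-0.002, -0.002, -1.0]]
ft_force: [-0.0, -0.2, -0.4]
width: 22.3
gripper_force: 58.8
```

Emit:
play_rows(
  rows=[
    [-0.8,[0.5,2.8,0],[0,0,0]],
    [-0.8,[0.5,2.8,0],[0,0,0]],
    [-0.8,[0.5,2.8,0],[0,0,0]],
    [-0.8,[0.5,2.7,0],[0,0,0]],
    [-0.8,[0.4,2.5,0],[0,0,0]],
  ],
)

```text
time: 9.22
position: [552.3, -391.0, 95.0]
tool_rot: [[0.955, 0.296, -0.002], [0.296, -0.955, 0.002], [-0.002, -0.003, -1.0]]
ft_force: [0.3, -0.2, -0.4]
width: 22.1
gripper_force: 58.8
```

Emit:
play_rows(
  rows=[
    [-0.8,[0,0,0],[0,0,0]],
    [-0.8,[0,0,0],[0,0,0]],
    [-0.8,[0,0,0],[0,0,0]],
    [-0.8,[0,0,0],[0,0,0]],
  ],
)

```text
time: 9.55
position: [551.7, -388.8, 96.5]
tool_rot: [[0.955, 0.297, -0.002], [0.297, -0.955, 0.002], [-0.001, -0.002, -1.0]]
ft_force: [-0.3, 0.4, -0.6]
width: 22.6
gripper_force: 59.0
```

```bash
python3 go.py 555.5 -392 65
```

```text
yaw 17.3 tilt 0.15 w 22.6 t 9.55 p [ 551.7 -388.8   96.5]
[555.5, -392.0, 65.0] total cm [0.27 0.42 3.15] rows>= 1.0
```

Emit:
play_rows(
  rows=[
    [-0.8,[0.25,0.35,1],[0,0,0]],
    [-0.8,[0,0,2.1],[0,0,0]],
    [-0.8,[0,0,0],[0,0,0]],
    [-0.8,[0,0,0],[0,0,0]],
    [-0.8,[0,0,0],[0,0,0]],
  ],
)

```text
time: 9.97
position: [555.9, -392.4, 66.8]
tool_rot: [[0.955, 0.297, -0.0], [0.297, -0.955, 0.0], [-0.0, -0.001, -1.0]]
ft_force: [-0.5, -0.6, 0.7]
width: 22.2
gripper_force: 58.9
```

```bash
python3 go.py 555.5 -392 46
```

```text
yaw 17.3 tilt 0.03 w 22.2 t 9.97 p [ 555.9 -392.4   66.8]
[555.5, -392.0, 46.0] total cm [-0.03 -0.05  2.08] rows>= 1.0
```

Emit:
play_rows(
  rows=[
    [-0.8,[0,0,0.7],[0,0,0]],
    [-0.8,[0,0,0.7],[0,0,0]],
    [-0.8,[0,0,0.6],[0,0,0]],
    [-0.8,[0,0,0],[0,0,0]],
    [-0.8,[0,0,0],[0,0,0]],
  ],
)

```text
time: 10.38
position: [555.6, -392.5, 45.9]
tool_rot: [[0.955, 0.296, -0.001], [0.296, -0.955, 0.001], [-0.001, -0.001, -1.0]]
ft_force: [-0.5, -0.0, -0.5]
width: 22.3
gripper_force: 58.9
```

Emit:
play_rows(
  rows=[
    [-0.8,[0,0,0.1],[0,0,0]],
    [-0.8,[0,0,0],[0,0,0]],
    [-0.8,[0,0,0],[0,0,0]],
  ],
)

```text
time: 10.63
position: [556.3, -393.1, 45.9]
tool_rot: [[0.955, 0.296, 0.0], [0.296, -0.955, -0.0], [0.0, 0.001, -1.0]]
ft_force: [-0.3, 0.7, 0.3]
width: 22.5
gripper_force: 58.9
```

Emit:
play_rows(
  rows=[
    [-0.8,[0,0,0.15],[0,0,0]],
    [-0.8,[0,0,0],[0,0,0]],
    [-0.8,[0,0,0],[0,0,0]],
  ],
)

```text
time: 10.88
position: [556.1, -392.9, 44.1]
tool_rot: [[0.955, 0.296, -0.0], [0.296, -0.955, -0.0], [-0.0, 0.0, -1.0]]
ft_force: [-0.3, -0.7, -0.0]
width: 22.2
gripper_force: 58.9
```

Emit:
play_rows(
  rows=[
    [-0.8,[0,0,0.1],[0,0,0]],
    [-0.8,[0,0,0],[0,0,0]],
    [-0.8,[0,0,0],[0,0,0]],
  ],
)

```text
time: 11.13
position: [556.2, -393.1, 43.4]
tool_rot: [[0.955, 0.296, 0.0], [0.296, -0.955, -0.0], [0.0, 0.001, -1.0]]
ft_force: [-0.6, -0.1, 1.7]
width: 22.4
gripper_force: 59.1
```

Emit:
play_rows(
  rows=[
    [0.2,[0,0,0],[0,0,0]],
    [0.2,[0,0,0],[0,0,0]],
    [0.2,[0,0,0],[0,0,0]],
    [0.2,[0,0,-3],[0,0,0]],
    [0.2,[0,0,-3.5],[0,0,0]],
  ],
)

```text
time: 11.55
position: [553.6, -390.8, 104.9]
tool_rot: [[0.955, 0.296, -0.006], [0.296, -0.955, 0.005], [-0.004, -0.007, -1.0]]
ft_force: [0.2, -0.1, 0.2]
width: 51.4
gripper_force: 0.0
```

Emit:
play_rows(
  rows=[
    [0.2,[0,0,0],[0,0,-6.93]],
    [0.2,[0,0,0],[0,0,-6.93]],
    [0.2,[0,0,0],[0,0,-6.93]],
    [0.2,[0,0,0],[0,0,-6.93]],
    [0.2,[0,0,0],[0,0,-6.93]],
  ],
)

```text
time: 11.97
position: [556.1, -392.9, 108.1]
tool_rot: [[0.613, 0.79, 0.0], [0.79, -0.613, -0.0], [-0.0, 0.0, -1.0]]
ft_force: [-0.0, 0.1, -0.3]
width: 51.4
gripper_force: 0.0
```

Emit:
play_rows(
  rows=[
    [0.2,[0,0,0],[0,0,-6.93]],
    [0.2,[0,0,0],[0,0,-6.93]],
    [0.2,[0,0,0],[0,0,-6.93]],
    [0.2,[0,0,0],[0,0,-6.93]],
    [0.2,[0,0,0],[0,0,-6.93]],
  ],
)

```text
time: 12.38
position: [556.0, -392.9, 108.0]
tool_rot: [[0.054, 0.999, -0.0], [0.999, -0.054, 0.0], [0.0, -0.0, -1.0]]
ft_force: [-0.2, -0.6, 0.5]
width: 51.5
gripper_force: 0.0
```

Emit:
play_rows(
  rows=[
    [0.2,[0,0,0],[0,0,-6.93]],
    [0.2,[0,0,0],[0,0,-6.93]],
    [0.2,[0,0,0],[0,0,-6.93]],
    [0.2,[0,0,0],[0,0,-6.93]],
    [0.2,[0,0,0],[0,0,-6.93]],
  ],
)

```text
time: 12.8
position: [556.0, -392.9, 108.0]
tool_rot: [[-0.523, 0.852, -0.0], [0.852, 0.523, 0.0], [0.0, -0.0, -1.0]]
ft_force: [0.0, -0.6, 0.7]
width: 51.1
gripper_force: 0.0
```

```bash
python3 go.py 448 -18 110 448 -18 20
```

```text
yaw 121.5 tilt 0.01 w 51.1 t 12.8 p [ 556.  -392.9  108. ]
[448.0, -18.0, 110.0] total cm [37.6  10.39 -0.2 ] rows>= 10.0
[448.0, -18.0, 20.0] total cm [-0.  0.  9.] rows>= 3.0
```

Emit:
play_rows(
  rows=[
    [0.2,[3.1,0.87,0],[0,0,0]],
    [0.2,[3.1,0.87,0],[0,0,0]],
    [0.2,[3.1,0.87,0],[0,0,0]],
    [0.2,[3.1,0.87,0],[0,0,0]],
    [0.2,[3.1,0.87,0],[0,0,0]],
  ],
)

```text
time: 13.22
position: [512.4, -236.5, 108.0]
tool_rot: [[-0.517, 0.856, 0.0], [0.856, 0.517, -0.0], [-0.0, 0.0, -1.0]]
ft_force: [0.7, 0.0, -0.4]
width: 51.3
gripper_force: 0.0
```

Emit:
play_rows(
  rows=[
    [0.2,[3.1,0.87,0],[0,0,0]],
    [0.2,[3.1,0.87,0],[0,0,0]],
    [0.2,[3.1,0.87,0],[0,0,0]],
    [0.2,[3.1,0.87,0],[0,0,0]],
    [0.2,[3.1,0.87,0],[0,0,0]],
  ],
)

```text
time: 13.63
position: [469.4, -81.3, 108.2]
tool_rot: [[-0.518, 0.856, 0.001], [0.856, 0.518, -0.0], [-0.0, 0.0, -1.0]]
ft_force: [1.4, 0.9, -0.5]
width: 51.1
gripper_force: 0.0
```

Emit:
play_rows(
  rows=[
    [0.2,[3.1,0.87,0],[0,0,0]],
    [0.2,[3.1,0.87,0],[0,0,0]],
    [0.2,[0,0,0],[0,0,0]],
    [0.2,[0,0,0],[0,0,0]],
    [0.2,[0,0,0],[0,0,0]],
  ],
)

```text
time: 14.05
position: [453.4, -21.0, 108.3]
tool_rot: [[-0.518, 0.855, 0.001], [0.855, 0.518, -0.001], [-0.001, 0.001, -1.0]]
ft_force: [-0.3, 0.3, -0.6]
width: 51.5
gripper_force: 0.0
```

```bash
python3 go.py 448 -18 20;python3 -c "
from h import *
im=bot.get_image('top');cv2.imwrite('pics/a5.png',cv2.resize(im[110:270,240:480],None,fx=3,fy=3))"
```

```text
yaw 121.2 tilt 0.08 w 51.5 t 14.05 p [453.4 -21.  108.3]
[448.0, -18.0, 20.0] total cm [ 0.54 -0.31  8.83] rows>= 3.0
```

View pics/a5.png

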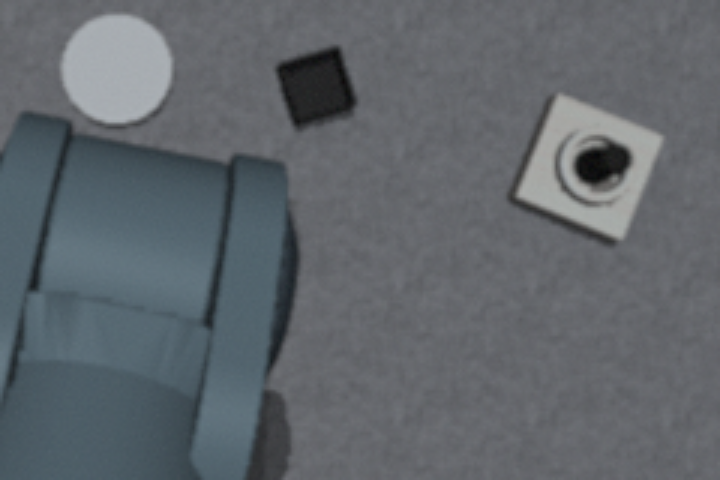

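The bump stop stands upright inside the ring, at about (600,165) in the crop. Next I'll descend to grasp the clevis by its base, since the pads only meet material below 18 mm.

Emit:
play_rows(
  rows=[
    [0.2,[0.5,-0.3,1],[0,0,0]],
    [0.2,[0,0,3],[0,0,0]],
    [0.2,[0,0,0],[0,0,0]],
    [0.2,[0,0,0],[0,0,0]],
    [0.2,[0,0,0],[0,0,0]],
  ],
)

```text
time: 14.52
position: [448.1, -18.7, 68.7]
tool_rot: [[-0.517, 0.856, -0.0], [0.856, 0.517, -0.0], [-0.0, -0.0, -1.0]]
ft_force: [0.8, -0.8, 0.2]
width: 51.6
gripper_force: 0.0
```

```bash
python3 go.py 448 -18 4
```

```text
yaw 121.1 tilt 0.01 w 51.6 t 14.52 p [448.1 -18.7  68.7]
[448.0, -18.0, 4.0] total cm [0.06 0.03 6.47] rows>= 2.0
```

Emit:
play_rows(
  rows=[
    [0.2,[0,0,2.5],[0,0,0]],
    [0.2,[0,0,2],[0,0,0]],
    [0.2,[0,0,1.4],[0,0,0]],
    [0.2,[0,0,0.5],[0,0,0]],
    [0.2,[0,0,0],[0,0,0]],
  ],
)

```text
time: 14.93
position: [447.7, -18.2, 4.1]
tool_rot: [[-0.517, 0.856, -0.001], [0.856, 0.517, 0.0], [0.0, -0.001, -1.0]]
ft_force: [-0.5, 0.2, 0.0]
width: 51.4
gripper_force: 0.0
```

Emit:
play_rows(
  rows=[
    [0.2,[0,0,0],[0,0,0]],
    [0.2,[0,0,0],[0,0,0]],
    [0.2,[0,0,0],[0,0,0]],
  ],
)

```text
time: 15.18
position: [448.9, -18.2, 5.3]
tool_rot: [[-0.518, 0.856, 0.002], [0.856, 0.518, -0.001], [-0.002, 0.002, -1.0]]
ft_force: [-1.0, 0.1, -0.1]
width: 51.4
gripper_force: 0.0
```

Emit:
play_rows(
  rows=[
    [-0.6,[0,0,0.1],[0,0,0]],
    [-0.6,[0,0,0],[0,0,0]],
    [-0.6,[0,0,0],[0,0,0]],
    [-0.6,[0,0,0],[0,0,0]],
    [-0.6,[0,0,0],[0,0,0]],
  ],
)

```text
time: 15.6
position: [448.4, -18.0, 3.9]
tool_rot: [[-0.518, 0.855, 0.002], [0.855, 0.518, -0.0], [-0.001, 0.001, -1.0]]
ft_force: [-0.4, 1.1, 4.7]
width: 28.4
gripper_force: 61.5
```

Emit:
play_rows(
  rows=[
    [-0.6,[0,0,-1],[0,0,0]],
    [-0.6,[0,0,-3],[0,0,0]],
    [-0.6,[0,0,-3],[0,0,0]],
    [-0.6,[0,0,-2],[0,0,0]],
    [-0.6,[0,0,0],[0,0,0]],
  ],
)

```text
time: 16.02
position: [450.8, -18.4, 97.1]
tool_rot: [[-0.518, 0.855, 0.007], [0.855, 0.518, -0.001], [-0.005, 0.005, -1.0]]
ft_force: [0.9, 0.4, -1.3]
width: 28.8
gripper_force: 61.3
```

Emit:
play_rows(
  rows=[
    [-0.6,[0,0,-2],[0,0,0]],
    [-0.6,[0,0,-2],[0,0,0]],
    [-0.6,[0,0,-2],[0,0,0]],
    [-0.6,[0,0,0],[0,0,0]],
    [-0.6,[0,0,0],[0,0,0]],
  ],
)

```text
time: 16.43
position: [448.1, -18.0, 152.9]
tool_rot: [[-0.518, 0.855, 0.001], [0.855, 0.518, -0.0], [-0.001, 0.001, -1.0]]
ft_force: [-0.7, 0.5, -1.8]
width: 28.5
gripper_force: 61.4
```

```bash
python3 go.py 582 380.5 170;python3 -c "
from h import *
im=bot.get_image('scene');cv2.imwrite('pics/a6.png',cv2.resize(im[60:210,170:350],None,fx=3,fy=3))"
```

```text
yaw 121.2 tilt 0.07 w 28.5 t 16.43 p [448.1 -18.  152.9]
[582.0, 380.5, 170.0] total cm [27.15 32.09 -1.71] rows>= 11.0
```

View pics/a6.png

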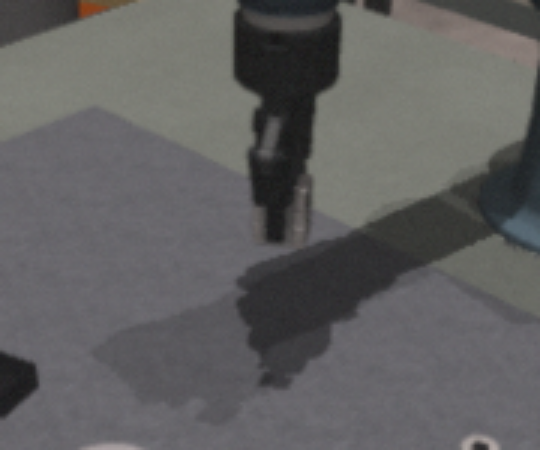

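Emit:
play_rows(
  rows=[
    [-0.6,[0,0,0],[0,0,6.8]],
    [-0.6,[0,0,0],[0,0,6.8]],
    [-0.6,[0,0,0],[0,0,6.8]],
    [-0.6,[0,0,0],[0,0,6.8]],
    [-0.6,[0,0,0],[0,0,6.8]],
  ],
)

```text
time: 16.9
position: [446.0, -17.6, 150.8]
tool_rot: [[0.055, 0.998, -0.004], [0.998, -0.055, 0.001], [0.0, -0.004, -1.0]]
ft_force: [0.1, 0.3, -1.9]
width: 28.5
gripper_force: 61.3
```

Emit:
play_rows(
  rows=[
    [-0.6,[0,0,0],[0,0,6.8]],
    [-0.6,[0,0,0],[0,0,0]],
    [-0.6,[0,0,0],[0,0,0]],
  ],
)

```text
time: 17.15
position: [446.4, -17.7, 151.4]
tool_rot: [[0.164, 0.986, -0.003], [0.986, -0.164, 0.0], [-0.0, -0.003, -1.0]]
ft_force: [-0.2, 0.2, -2.1]
width: 28.2
gripper_force: 61.3
```

```bash
python3 go.py 582 380.5 150
```

```text
yaw 80.6 tilt 0.17 w 28.2 t 17.15 p [446.4 -17.7 151.4]
[582.0, 380.5, 150.0] total cm [41.5   6.84  0.12] rows>= 11.0
```

13 rows of (3.19, 0.525).

Emit:
play_rows(
  rows=[
    [-0.6,[3.2,0.53,0],[0,0,0]],
    [-0.6,[3.2,0.53,0],[0,0,0]],
    [-0.6,[3.2,0.53,0],[0,0,0]],
    [-0.6,[3.2,0.53,0],[0,0,0]],
    [-0.6,[3.2,0.53,0],[0,0,0]],
  ],
)

```text
time: 17.57
position: [500.2, 136.8, 152.1]
tool_rot: [[0.164, 0.986, -0.001], [0.986, -0.164, -0.0], [-0.001, -0.001, -1.0]]
ft_force: [1.2, -0.5, -2.3]
width: 28.2
gripper_force: 61.4
```

Emit:
play_rows(
  rows=[
    [-0.6,[3.2,0.53,0],[0,0,0]],
    [-0.6,[3.2,0.53,0],[0,0,0]],
    [-0.6,[3.2,0.53,0],[0,0,0]],
    [-0.6,[3.2,0.53,0],[0,0,0]],
    [-0.6,[3.2,0.53,0],[0,0,0]],
  ],
)

```text
time: 17.98
position: [553.1, 290.2, 151.7]
tool_rot: [[0.164, 0.986, -0.002], [0.986, -0.164, -0.001], [-0.001, -0.001, -1.0]]
ft_force: [0.1, 0.3, -2.9]
width: 28.4
gripper_force: 61.4
```

Emit:
play_rows(
  rows=[
    [-0.6,[3.2,0.53,0],[0,0,0]],
    [-0.6,[3.2,0.53,0],[0,0,0]],
    [-0.6,[3.1,0.5,0],[0,0,0]],
    [-0.6,[0,0,0],[0,0,0]],
    [-0.6,[0,0,0],[0,0,0]],
  ],
)

```text
time: 18.4
position: [584.1, 381.1, 150.7]
tool_rot: [[0.163, 0.987, -0.002], [0.987, -0.163, -0.001], [-0.002, -0.002, -1.0]]
ft_force: [-0.1, -0.9, -1.3]
width: 28.1
gripper_force: 61.5
```

Emit:
play_rows(
  rows=[
    [-0.6,[0,0,0],[0,0,0]],
    [-0.6,[0,0,0],[0,0,0]],
    [-0.6,[0,0,0],[0,0,0]],
  ],
)

```text
time: 18.65
position: [584.4, 378.5, 153.1]
tool_rot: [[0.168, 0.986, -0.0], [0.986, -0.168, -0.001], [-0.001, -0.0, -1.0]]
ft_force: [-0.1, 0.1, -1.3]
width: 28.3
gripper_force: 61.5
```

```bash
python3 go.py 582 380.5 35
```

```text
yaw 80.3 tilt 0.04 w 28.3 t 18.65 p [584.4 378.5 153.1]
[582.0, 380.5, 35.0] total cm [ 0.16 -0.26 11.81] rows>= 3.0
```

Emit:
play_rows(
  rows=[
    [-0.6,[0.15,-0.25,2],[0,0,0]],
    [-0.6,[0,0,3],[0,0,0]],
    [-0.6,[0,0,3],[0,0,0]],
    [-0.6,[0,0,2.5],[0,0,0]],
    [-0.6,[0,0,1.5],[0,0,0]],
  ],
)

```text
time: 19.07
position: [580.4, 379.6, 30.1]
tool_rot: [[0.168, 0.986, -0.004], [0.986, -0.168, -0.002], [-0.003, -0.003, -1.0]]
ft_force: [-0.4, -0.5, -2.0]
width: 28.2
gripper_force: 61.5
```

Emit:
play_rows(
  rows=[
    [-0.6,[0,0,0.7],[0,0,0]],
    [-0.6,[0,0,0],[0,0,0]],
    [-0.6,[0,0,0],[0,0,0]],
    [-0.6,[0,0,0],[0,0,0]],
  ],
)

```text
time: 19.4
position: [583.7, 382.1, 28.2]
tool_rot: [[0.167, 0.986, 0.003], [0.986, -0.167, 0.001], [0.002, 0.003, -1.0]]
ft_force: [-0.4, -0.1, -1.6]
width: 28.4
gripper_force: 61.5
```

```bash
python3 go.py 582 380.5 12.5
```

```text
yaw 80.4 tilt 0.19 w 28.4 t 19.4 p [583.7 382.1  28.2]
[582.0, 380.5, 12.5] total cm [-0.19 -0.15  1.56] rows>= 1.0
```

Emit:
play_rows(
  rows=[
    [-0.6,[-0.15,-0.15,0.7],[0,0,0]],
    [-0.6,[0,0,0.5],[0,0,0]],
    [-0.6,[0,0,0],[0,0,0]],
    [-0.6,[0,0,0],[0,0,0]],
    [-0.6,[0,0,0],[0,0,0]],
  ],
)

```text
time: 19.82
position: [580.6, 380.5, 14.0]
tool_rot: [[0.167, 0.986, -0.0], [0.986, -0.167, -0.0], [-0.0, -0.0, -1.0]]
ft_force: [0.1, 1.0, -1.6]
width: 28.5
gripper_force: 61.5
```

Emit:
play_rows(
  rows=[
    [-0.6,[0,0,0.2],[0,0,0]],
    [-0.6,[0,0,0],[0,0,0]],
    [-0.6,[0,0,0],[0,0,0]],
    [-0.6,[0,0,0],[0,0,0]],
  ],
)

```text
time: 20.15
position: [580.6, 380.5, 12.0]
tool_rot: [[0.167, 0.986, -0.0], [0.986, -0.167, -0.0], [-0.0, -0.0, -1.0]]
ft_force: [-0.6, -0.5, -1.1]
width: 28.4
gripper_force: 61.6
```

Emit:
play_rows(
  rows=[
    [-0.6,[0,0,0.1],[0,0,0]],
    [-0.6,[0,0,0],[0,0,0]],
    [-0.6,[0,0,0],[0,0,0]],
  ],
)

```text
time: 20.4
position: [580.7, 380.5, 12.0]
tool_rot: [[0.167, 0.986, 0.0], [0.986, -0.167, 0.0], [0.0, 0.0, -1.0]]
ft_force: [-1.7, -2.2, 6.1]
width: 28.5
gripper_force: 63.2
```

Emit:
play_rows(
  rows=[
    [0.2,[0,0,0],[0,0,0]],
    [0.2,[0,0,0],[0,0,0]],
    [0.2,[0,0,0],[0,0,0]],
    [0.2,[0,0,-3],[0,0,0]],
    [0.2,[0,0,-3.5],[0,0,0]],
  ],
)

```text
time: 20.82
position: [577.8, 378.9, 72.7]
tool_rot: [[0.167, 0.986, -0.007], [0.986, -0.167, -0.004], [-0.005, -0.006, -1.0]]
ft_force: [0.9, 0.6, 0.5]
width: 51.4
gripper_force: 0.0
```

Emit:
play_rows(
  rows=[
    [0.5,[0,0,-2.5],[0,0,0]],
    [0.5,[0,0,0],[0,0,0]],
    [0.5,[0,0,0],[0,0,0]],
  ],
)

```text
time: 21.07
position: [582.5, 381.4, 103.4]
tool_rot: [[0.167, 0.986, 0.005], [0.986, -0.167, 0.002], [0.003, 0.004, -1.0]]
ft_force: [-0.3, -0.2, -0.3]
width: 63.8
gripper_force: 0.0
```

```bash
python3 go.py 374 301 80 374 301 3
```

```text
yaw 80.4 tilt 0.3 w 63.8 t 21.07 p [582.5 381.4 103.4]
[374.0, 301.0, 80.0] total cm [-11.42 -19.22   2.23] rows>= 6.0
[374.0, 301.0, 3.0] total cm [-0.02 -0.03  7.7 ] rows>= 2.0
```

Emit:
play_rows(
  rows=[
    [0.5,[-1.6,-2.7,0],[0,0,0]],
    [0.5,[-1.6,-2.7,0],[0,0,0]],
    [0.5,[-1.6,-2.7,0],[0,0,0]],
    [0.5,[-1.6,-2.7,0],[0,0,0]],
    [0.5,[-1.6,-2.7,0],[0,0,0]],
  ],
)

```text
time: 21.48
position: [431.6, 322.8, 99.1]
tool_rot: [[0.167, 0.986, -0.003], [0.986, -0.167, -0.002], [-0.002, -0.002, -1.0]]
ft_force: [-0.4, 0.4, 0.1]
width: 64.3
gripper_force: 0.0
```

Emit:
play_rows(
  rows=[
    [0.5,[-1.7,-2.8,1],[0,0,0]],
    [0.5,[-1.7,-2.8,1.2],[0,0,0]],
    [0.5,[0,0,0],[0,0,0]],
    [0.5,[0,0,0],[0,0,0]],
    [0.5,[0,0,0],[0,0,0]],
  ],
)

```text
time: 21.9
position: [373.0, 299.8, 78.3]
tool_rot: [[0.167, 0.986, -0.001], [0.986, -0.167, -0.001], [-0.001, -0.001, -1.0]]
ft_force: [0.3, -0.0, -0.4]
width: 63.8
gripper_force: 0.0
```

```bash
python3 go.py 374 301 3;python3 -c "
from h import *
im=bot.get_image('top');cv2.imwrite('pics/a7.png',cv2.resize(im[110:270,70:230],None,fx=3.5,fy=3.5))"
```

```text
yaw 80.4 tilt 0.06 w 63.8 t 21.9 p [373.  299.8  78.3]
[374.0, 301.0, 3.0] total cm [0.14 0.09 7.53] rows>= 2.0
```

View pics/a7.png

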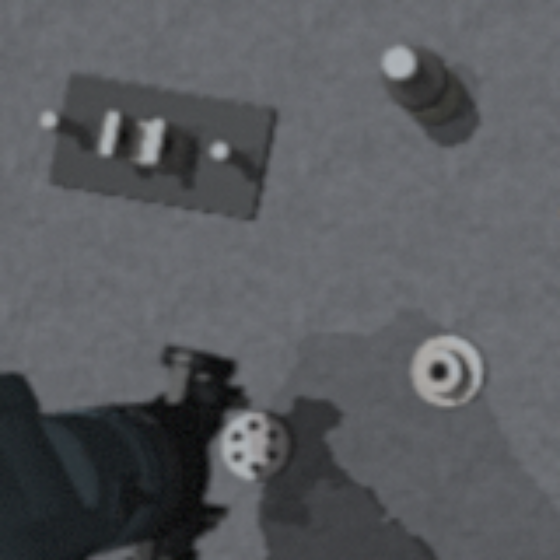

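The clevis stands upright midway between the posts: prongs centred near crop (131,137), post midpoint (133,135). Now the piston.

Emit:
play_rows(
  rows=[
    [0.5,[0.1,0.05,2],[0,0,0]],
    [0.5,[0,0,2.5],[0,0,0]],
    [0.5,[0,0,1.8],[0,0,0]],
    [0.5,[0,0,0.8],[0,0,0]],
    [0.5,[0,0,0],[0,0,0]],
  ],
)

```text
time: 22.37
position: [374.3, 300.8, 6.7]
tool_rot: [[0.167, 0.986, -0.002], [0.986, -0.167, -0.001], [-0.001, -0.001, -1.0]]
ft_force: [-0.7, 1.3, -0.2]
width: 63.8
gripper_force: 0.0
```

Emit:
play_rows(
  rows=[
    [0.5,[0,0,0],[0,0,0]],
    [0.5,[0,0,0],[0,0,0]],
    [0.5,[0,0,0],[0,0,0]],
  ],
)

```text
time: 22.62
position: [375.4, 301.7, 9.3]
tool_rot: [[0.167, 0.986, 0.002], [0.986, -0.167, 0.001], [0.002, 0.002, -1.0]]
ft_force: [-0.3, -0.1, 0.0]
width: 63.9
gripper_force: 0.0
```

Emit:
play_rows(
  rows=[
    [0.5,[-0.1,-0.1,0.5],[0,0,0]],
    [0.5,[0,0,0],[0,0,0]],
    [0.5,[0,0,0],[0,0,0]],
  ],
)

```text
time: 22.87
position: [372.6, 299.9, 3.1]
tool_rot: [[0.167, 0.986, -0.0], [0.986, -0.167, -0.0], [-0.0, -0.0, -1.0]]
ft_force: [-0.0, -0.1, 0.5]
width: 64.0
gripper_force: 0.0
```

Emit:
play_rows(
  rows=[
    [-0.3,[0,0,0],[0,0,0]],
    [-0.3,[0,0,0],[0,0,0]],
    [-0.3,[0,0,0],[0,0,0]],
    [-0.3,[0,0,0],[0,0,0]],
    [-0.3,[0,0,0],[0,0,0]],
  ],
)

```text
time: 23.28
position: [373.2, 300.1, 3.7]
tool_rot: [[0.167, 0.986, 0.001], [0.986, -0.167, 0.0], [0.0, 0.001, -1.0]]
ft_force: [-1.2, -0.8, 5.7]
width: 43.1
gripper_force: 60.5
```

Emit:
play_rows(
  rows=[
    [-0.3,[0,0,-1],[0,0,0]],
    [-0.3,[0,0,-3],[0,0,0]],
    [-0.3,[0,0,-3.5],[0,0,0]],
    [-0.3,[0,0,-3.5],[0,0,0]],
    [-0.3,[0,0,-3],[0,0,0]],
  ],
)

```text
time: 23.7
position: [372.5, 299.9, 144.9]
tool_rot: [[0.167, 0.986, 0.0], [0.986, -0.167, -0.0], [-0.0, 0.0, -1.0]]
ft_force: [1.2, -0.2, -2.2]
width: 43.1
gripper_force: 61.5
```

Emit:
play_rows(
  rows=[
    [-0.3,[0,0,0],[0,0,0]],
    [-0.3,[0,0,0],[0,0,0]],
    [-0.3,[0,0,0],[0,0,0]],
  ],
)

```text
time: 23.95
position: [372.2, 299.7, 142.2]
tool_rot: [[0.167, 0.986, -0.001], [0.986, -0.167, -0.001], [-0.001, -0.001, -1.0]]
ft_force: [0.9, -0.2, -2.1]
width: 43.2
gripper_force: 61.7
```

```bash
python3 go.py 470 100 145 631 -21 140;python3 -c "
from h import *
im=bot.get_image('scene');cv2.imwrite('pics/a8.png',cv2.resize(im[130:260,290:430],None,fx=3,fy=3))"
```

```text
yaw 80.4 tilt 0.08 w 43.2 t 23.95 p [372.2 299.7 142.2]
[470.0, 100.0, 145.0] total cm [-18.06  12.98  -0.28] rows>= 6.0
[631.0, -21.0, 140.0] total cm [-9.24 17.89  0.49] rows>= 6.0
```

View pics/a8.png

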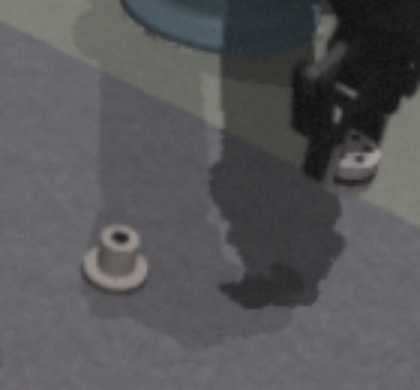

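The piston is held level. I'll carry it straight to the plate at z 140, which passes more than 80 mm from the bottle.

Emit:
play_rows(
  rows=[
    [-0.3,[-2.1,2.4,0],[0,0,0]],
    [-0.3,[-2.1,2.4,0],[0,0,0]],
    [-0.3,[-2.1,2.4,0],[0,0,0]],
    [-0.3,[-2.1,2.4,0],[0,0,0]],
    [-0.3,[-2.1,2.4,0],[0,0,0]],
  ],
)

```text
time: 24.42
position: [472.6, 174.9, 140.8]
tool_rot: [[0.167, 0.986, -0.004], [0.986, -0.167, -0.001], [-0.002, -0.004, -1.0]]
ft_force: [0.5, -0.4, -2.1]
width: 43.0
gripper_force: 61.7
```

Emit:
play_rows(
  rows=[
    [-0.3,[-2.1,2.4,0],[0,0,0]],
    [-0.3,[-2.1,2.4,0],[0,0,0]],
    [-0.3,[-2.1,2.4,0],[0,0,0]],
    [-0.3,[-2.1,2.4,0],[0,0,0]],
    [-0.3,[-2.1,2.4,0],[0,0,0]],
  ],
)

```text
time: 24.83
position: [573.3, 51.5, 140.5]
tool_rot: [[0.167, 0.986, -0.005], [0.986, -0.167, 0.0], [-0.001, -0.005, -1.0]]
ft_force: [-0.3, 0.8, -1.9]
width: 43.0
gripper_force: 61.7
```

Emit:
play_rows(
  rows=[
    [-0.3,[-2.1,2.3,0],[0,0,0]],
    [-0.3,[-2.1,2.3,0],[0,0,0]],
    [-0.3,[-2.1,2.3,0],[0,0,0]],
    [-0.3,[0,0,0],[0,0,0]],
    [-0.3,[0,0,0],[0,0,0]],
  ],
)

```text
time: 25.25
position: [631.1, -22.0, 140.2]
tool_rot: [[0.17, 0.986, -0.004], [0.986, -0.17, 0.001], [-0.0, -0.004, -1.0]]
ft_force: [-0.0, 0.4, -2.5]
width: 43.3
gripper_force: 61.8
```

Emit:
play_rows(
  rows=[
    [-0.3,[0,0,2],[0,0,0]],
    [-0.3,[0,0,3],[0,0,0]],
    [-0.3,[0,0,2],[0,0,0]],
    [-0.3,[0,0,0],[0,0,0]],
    [-0.3,[0,0,0],[0,0,0]],
  ],
)

```text
time: 25.67
position: [628.7, -19.4, 70.9]
tool_rot: [[0.166, 0.986, -0.006], [0.986, -0.166, 0.001], [-0.0, -0.006, -1.0]]
ft_force: [0.3, 0.3, -1.6]
width: 42.7
gripper_force: 61.9
```

```bash
python3 go.py 631 -21 25 631 -21 15
```

```text
yaw 80.4 tilt 0.37 w 42.7 t 25.67 p [628.7 -19.4  70.9]
[631.0, -21.0, 25.0] total cm [-0.12  0.28  4.59] rows>= 2.0
[631.0, -21.0, 15.0] total cm [0.   0.01 1.  ] rows>= 1.0
```

Emit:
play_rows(
  rows=[
    [-0.3,[-0.1,0.2,2],[0,0,0]],
    [-0.3,[0,0,2.2],[0,0,0]],
    [-0.3,[0,0,0],[0,0,0]],
    [-0.3,[0,0,0],[0,0,0]],
    [-0.3,[0,0,0],[0,0,0]],
  ],
)

```text
time: 26.08
position: [634.5, -21.8, 33.0]
tool_rot: [[0.167, 0.986, 0.002], [0.986, -0.167, -0.0], [0.0, 0.002, -1.0]]
ft_force: [0.7, 0.2, -1.6]
width: 43.0
gripper_force: 61.9
```

```bash
python3 go.py 631 -21 17
```

```text
yaw 80.4 tilt 0.11 w 43.0 t 26.08 p [634.5 -21.8  33. ]
[631.0, -21.0, 17.0] total cm [ 0.02 -0.37  1.59] rows>= 1.0
```

Emit:
play_rows(
  rows=[
    [-0.3,[0,-0.3,0.8],[0,0,0]],
    [-0.3,[0,0,0.6],[0,0,0]],
    [-0.3,[0,0,0],[0,0,0]],
    [-0.3,[0,0,0],[0,0,0]],
    [-0.3,[0,0,0],[0,0,0]],
  ],
)

```text
time: 26.5
position: [630.7, -21.5, 17.2]
tool_rot: [[0.167, 0.986, 0.0], [0.986, -0.167, -0.0], [-0.0, 0.0, -1.0]]
ft_force: [0.4, 0.4, -2.1]
width: 43.3
gripper_force: 61.9
```

Emit:
play_rows(
  rows=[
    [-0.3,[0,0,0.15],[0,0,0]],
    [-0.3,[0,0,0],[0,0,0]],
    [-0.3,[0,0,0],[0,0,0]],
  ],
)

```text
time: 26.75
position: [631.0, -21.6, 15.8]
tool_rot: [[0.167, 0.986, 0.001], [0.986, -0.167, -0.0], [-0.0, 0.001, -1.0]]
ft_force: [-0.3, -0.2, -1.7]
width: 43.0
gripper_force: 62.1
```

Emit:
play_rows(
  rows=[
    [-0.3,[0,0,0.1],[0,0,0]],
    [-0.3,[0,0,0],[0,0,0]],
    [-0.3,[0,0,0],[0,0,0]],
  ],
)

```text
time: 27.0
position: [631.0, -21.6, 15.7]
tool_rot: [[0.167, 0.986, 0.001], [0.986, -0.167, -0.0], [-0.0, 0.001, -1.0]]
ft_force: [-1.9, -0.1, 5.7]
width: 43.2
gripper_force: 62.9
```

Emit:
play_rows(
  rows=[
    [0.5,[0,0,0],[0,0,0]],
    [0.5,[0,0,0],[0,0,0]],
    [0.5,[0,0,0],[0,0,0]],
    [0.5,[0,0,-3],[0,0,0]],
    [0.5,[0,0,-3.5],[0,0,0]],
  ],
)

```text
time: 27.42
position: [627.5, -21.1, 76.8]
tool_rot: [[0.167, 0.986, -0.008], [0.986, -0.167, 0.001], [-0.0, -0.008, -1.0]]
ft_force: [1.3, -0.3, 0.2]
width: 64.0
gripper_force: 0.0
```

Emit:
play_rows(
  rows=[
    [0.3,[0,0,-3.5],[0,0,0]],
    [0.3,[0,0,-2.5],[0,0,0]],
    [0.3,[0,0,0],[0,0,0]],
    [0.3,[0,0,0],[0,0,0]],
  ],
)

```text
time: 27.75
position: [632.5, -21.8, 141.7]
tool_rot: [[0.167, 0.986, 0.005], [0.986, -0.167, -0.001], [0.0, 0.005, -1.0]]
ft_force: [0.7, 0.4, -1.2]
width: 55.6
gripper_force: 0.0
```

```bash
python3 go.py 427.3 172.5 130 427.3 172.5 70
```

```text
yaw 80.4 tilt 0.28 w 55.6 t 27.75 p [632.5 -21.8 141.7]
[427.3, 172.5, 130.0] total cm [ 15.73 -23.48   1.05] rows>= 8.0
[427.3, 172.5, 70.0] total cm [-0.   -0.03  6.  ] rows>= 2.0
```

9 rows of (1.75, -2.6), then down.

Emit:
play_rows(
  rows=[
    [0.3,[1.75,-2.6,0],[0,0,0]],
    [0.3,[1.75,-2.6,0],[0,0,0]],
    [0.3,[1.75,-2.6,0],[0,0,0]],
    [0.3,[1.75,-2.6,0],[0,0,0]],
    [0.3,[1.75,-2.6,0],[0,0,0]],
  ],
)

```text
time: 28.17
position: [514.5, 87.1, 137.4]
tool_rot: [[0.168, 0.986, -0.004], [0.986, -0.168, -0.0], [-0.001, -0.004, -1.0]]
ft_force: [0.0, 0.8, 1.0]
width: 55.6
gripper_force: 0.0
```

Emit:
play_rows(
  rows=[
    [0.3,[1.75,-2.6,0],[0,0,0]],
    [0.3,[1.75,-2.6,0],[0,0,0]],
    [0.3,[1.75,-2.6,0],[0,0,0]],
    [0.3,[1.75,-2.6,2],[0,0,0]],
    [0.3,[0,0,3],[0,0,0]],
  ],
)

```text
time: 28.58
position: [422.7, 175.7, 89.5]
tool_rot: [[0.162, 0.987, -0.001], [0.987, -0.162, 0.002], [0.002, -0.001, -1.0]]
ft_force: [0.7, 0.0, -0.5]
width: 55.6
gripper_force: 0.0
```

Emit:
play_rows(
  rows=[
    [0.3,[0,0,2],[0,0,0]],
    [0.3,[0,0,0],[0,0,0]],
    [0.3,[0,0,0],[0,0,0]],
    [0.3,[0,0,0],[0,0,0]],
  ],
)

```text
time: 28.92
position: [426.3, 172.7, 69.7]
tool_rot: [[0.167, 0.986, -0.001], [0.986, -0.167, -0.0], [-0.0, -0.001, -1.0]]
ft_force: [0.4, -0.7, 1.1]
width: 55.5
gripper_force: 0.0
```

```bash
python3 go.py 427.3 172.5 14; python3 -c "
from h import *
im=bot.get_image('top');cv2.imwrite('pics/a9.png',cv2.resize(im[100:240,160:320],None,fx=3.5,fy=3.5))"
```

```text
yaw 80.4 tilt 0.04 w 55.5 t 28.92 p [426.3 172.7  69.7]
[427.3, 172.5, 14.0] total cm [0.   0.1  5.57] rows>= 2.0
```

View pics/a9.png

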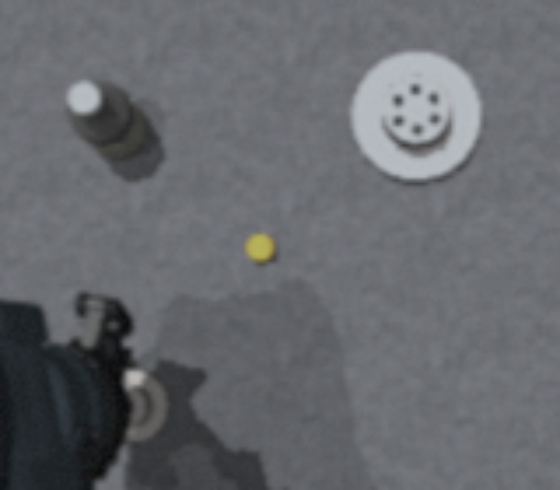

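The piston stands on the plate: ports centred near crop (416,109), plate (416,117), about 2 mm off after parallax. Now the seal head.

Emit:
play_rows(
  rows=[
    [0.3,[0,0.1,2],[0,0,0]],
    [0.3,[0,0,2],[0,0,0]],
    [0.3,[0,0,1],[0,0,0]],
    [0.3,[0,0,0],[0,0,0]],
    [0.3,[0,0,0],[0,0,0]],
  ],
)

```text
time: 29.38
position: [428.0, 172.5, 20.2]
tool_rot: [[0.168, 0.986, 0.001], [0.986, -0.168, 0.0], [0.0, 0.001, -1.0]]
ft_force: [0.1, 0.4, -0.0]
width: 55.5
gripper_force: 0.0
```

Emit:
play_rows(
  rows=[
    [0.3,[0,0,0.3],[0,0,0]],
    [0.3,[0,0,0],[0,0,0]],
    [0.3,[0,0,0],[0,0,0]],
  ],
)

```text
time: 29.63
position: [428.2, 172.8, 17.4]
tool_rot: [[0.167, 0.986, 0.002], [0.986, -0.167, 0.0], [0.001, 0.002, -1.0]]
ft_force: [0.1, 0.4, 0.3]
width: 55.9
gripper_force: 0.0
```

```bash
python3 go.py 427.3 172.5 14
```

```text
yaw 80.4 tilt 0.1 w 55.9 t 29.63 p [428.2 172.8  17.4]
[427.3, 172.5, 14.0] total cm [-0.05 -0.08  0.34] rows>= 1.0
```

Emit:
play_rows(
  rows=[
    [-0.6,[0,0,0.2],[0,0,0]],
    [-0.6,[0,0,0],[0,0,0]],
    [-0.6,[0,0,0],[0,0,0]],
    [-0.6,[0,0,0],[0,0,0]],
    [-0.6,[0,0,0],[0,0,0]],
  ],
)

```text
time: 30.05
position: [427.5, 172.7, 15.0]
tool_rot: [[0.167, 0.986, 0.001], [0.986, -0.167, -0.0], [0.0, 0.001, -1.0]]
ft_force: [-1.2, -0.7, 5.4]
width: 27.2
gripper_force: 58.9
```

Emit:
play_rows(
  rows=[
    [-0.6,[0,0,-1],[0,0,0]],
    [-0.6,[0,0,-3],[0,0,0]],
    [-0.6,[0,0,-3.5],[0,0,0]],
    [-0.6,[0,0,-3.5],[0,0,0]],
    [-0.6,[0,0,-2],[0,0,0]],
  ],
)

```text
time: 30.47
position: [428.4, 173.0, 147.7]
tool_rot: [[0.167, 0.986, 0.003], [0.986, -0.167, 0.001], [0.001, 0.003, -1.0]]
ft_force: [0.8, -0.2, -1.5]
width: 27.1
gripper_force: 59.2
```

Emit:
play_rows(
  rows=[
    [-0.6,[0,0,0],[0,0,0]],
    [-0.6,[0,0,0],[0,0,0]],
    [-0.6,[0,0,0],[0,0,0]],
  ],
)

```text
time: 30.72
position: [426.4, 172.5, 143.4]
tool_rot: [[0.167, 0.986, -0.002], [0.986, -0.167, -0.001], [-0.001, -0.002, -1.0]]
ft_force: [0.2, 1.0, -0.9]
width: 27.0
gripper_force: 59.2
```

```bash
python3 go.py 631 -21.3 145
```

```text
yaw 80.4 tilt 0.1 w 27.0 t 30.72 p [426.4 172.5 143.4]
[631.0, -21.3, 145.0] total cm [-15.69  23.41  -0.18] rows>= 8.0
```

Emit:
play_rows(
  rows=[
    [-0.6,[-1.7,2.6,0],[0,0,0]],
    [-0.6,[-1.75,2.6,0],[0,0,0]],
    [-0.6,[-1.75,2.6,0],[0,0,0]],
    [-0.6,[-1.75,2.6,0],[0,0,0]],
    [-0.6,[-1.75,2.6,0],[0,0,0]],
  ],
)

```text
time: 31.13
position: [540.1, 64.1, 142.1]
tool_rot: [[0.167, 0.986, -0.004], [0.986, -0.167, -0.0], [-0.001, -0.004, -1.0]]
ft_force: [0.3, 0.0, -0.3]
width: 26.9
gripper_force: 59.4
```

Emit:
play_rows(
  rows=[
    [-0.6,[-1.75,2.6,0],[0,0,0]],
    [-0.6,[-1.75,2.6,0],[0,0,0]],
    [-0.6,[-1.75,2.6,0],[0,0,0]],
    [-0.6,[-1.75,2.6,0],[0,0,0]],
    [-0.6,[0,0,0],[0,0,0]],
  ],
)

```text
time: 31.55
position: [634.2, -25.5, 141.2]
tool_rot: [[0.171, 0.985, -0.001], [0.985, -0.171, -0.002], [-0.002, -0.001, -1.0]]
ft_force: [0.9, 0.6, -0.9]
width: 27.7
gripper_force: 59.5
```

Emit:
play_rows(
  rows=[
    [-0.6,[0,0,2],[0,0,0]],
    [-0.6,[0,0,3],[0,0,0]],
    [-0.6,[0,0,1],[0,0,0]],
    [-0.6,[0,0,0],[0,0,0]],
    [-0.6,[0,0,0],[0,0,0]],
  ],
)

```text
time: 31.97
position: [629.9, -20.7, 83.0]
tool_rot: [[0.167, 0.986, -0.004], [0.986, -0.167, 0.0], [-0.0, -0.004, -1.0]]
ft_force: [-0.2, -0.1, -1.0]
width: 26.9
gripper_force: 59.5
```

Emit:
play_rows(
  rows=[
    [-0.6,[0,0,0],[0,0,0]],
    [-0.6,[0,0,0],[0,0,0]],
    [-0.6,[0,0,0],[0,0,0]],
  ],
)

```text
time: 32.22
position: [632.9, -21.2, 86.3]
tool_rot: [[0.167, 0.986, 0.003], [0.986, -0.167, -0.0], [0.0, 0.003, -1.0]]
ft_force: [-0.1, 0.3, 0.4]
width: 27.5
gripper_force: 59.5
```

```bash
python3 go.py 631 -21.3 56; python3 -c "
from h import *
im=bot.get_image('scene');cv2.imwrite('pics/a10.png',cv2.resize(im[120:270,130:310],None,fx=3.5,fy=3.5))"
```

```text
yaw 80.4 tilt 0.17 w 27.5 t 32.22 p [632.9 -21.2  86.3]
[631.0, -21.3, 56.0] total cm [-0.04 -0.2   3.03] rows>= 1.0
```

View pics/a10.png

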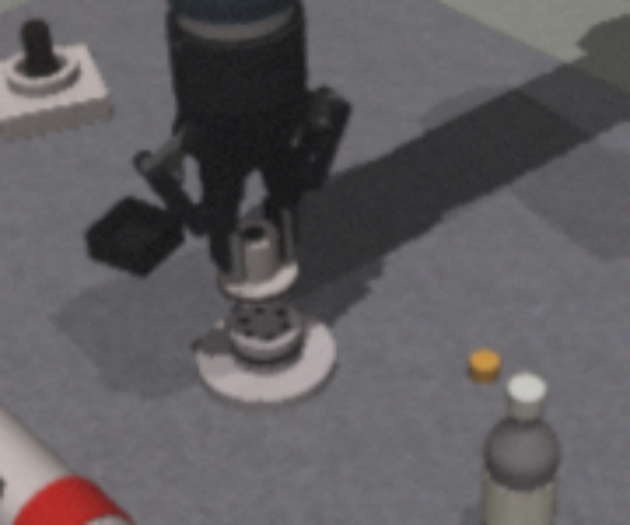

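The piston is centred on the plate, around (265,325) in the crop. The held seal head's flange centre is at about (258,275), and the bump stop is upright in its ring. I'll check the lateral offset against the perspective.

```bash
python3 -c "
from h import *
c=np.array([130,120]); px=lambda u,v:np.array([u/3.5-.4,v/3.5-.4])+c
print('piston top',cast('scene',px(266,319),36)); print('flange',cast('scene',px(258.5,270),81.3)); print('plate',cast('scene',px(266,352),12))
print(proj('scene',(631,-21.3,36)),px(266,319), proj('scene',(632.9,-21.2,81)),px(258.5,270))"
```

```text
piston top [628.3955243 -22.3685529  36.       ]
flange [633.3212806 -19.0025148  81.3      ]
plate [632.81963371 -19.66783716  12.        ]
[205.01915049 211.51188794] [205.6        210.74285714] [202.96068997 196.30659269] [203.45714286 196.74285714]
```

Agreed within about 3 mm. I'll aim at (630.5, -21.5).

Emit:
play_rows(
  rows=[
    [-0.6,[0,-0.25,1.2],[0,0,0]],
    [-0.6,[0,0,1.3],[0,0,0]],
    [-0.6,[0,0,0.3],[0,0,0]],
    [-0.6,[0,0,0],[0,0,0]],
    [-0.6,[0,0,0],[0,0,0]],
  ],
)

```text
time: 32.68
position: [629.5, -20.8, 57.1]
tool_rot: [[0.167, 0.986, 0.0], [0.986, -0.167, -0.0], [-0.0, 0.0, -1.0]]
ft_force: [0.7, 0.2, -1.9]
width: 27.4
gripper_force: 59.5
```

Emit:
play_rows(
  rows=[
    [-0.6,[0,0,0],[0,0,0]],
    [-0.6,[0,0,0],[0,0,0]],
    [-0.6,[0,0,0],[0,0,0]],
  ],
)

```text
time: 32.93
position: [629.9, -20.9, 57.4]
tool_rot: [[0.167, 0.986, 0.001], [0.986, -0.167, -0.0], [-0.0, 0.001, -1.0]]
ft_force: [-0.2, -0.2, -1.2]
width: 27.0
gripper_force: 59.5
```

Emit:
play_rows(
  rows=[
    [-0.6,[0,0,0.3],[0,0,0]],
    [-0.6,[0,0,0.2],[0,0,0]],
    [-0.6,[0,0,0],[0,0,0]],
    [-0.6,[0,0,0],[0,0,0]],
    [-0.6,[0,0,0],[0,0,0]],
  ],
)

```text
time: 33.35
position: [629.1, -20.8, 51.5]
tool_rot: [[0.167, 0.986, -0.0], [0.986, -0.167, -0.0], [-0.0, -0.0, -1.0]]
ft_force: [-0.3, 0.2, -1.0]
width: 27.1
gripper_force: 59.5
```

Emit:
play_rows(
  rows=[
    [-0.6,[0,0,0.15],[0,0,0]],
    [-0.6,[0,0,0],[0,0,0]],
    [-0.6,[0,0,0],[0,0,0]],
  ],
)

```text
time: 33.6
position: [629.4, -20.8, 51.0]
tool_rot: [[0.167, 0.986, 0.001], [0.986, -0.167, -0.0], [-0.0, 0.001, -1.0]]
ft_force: [-3.0, -0.0, 5.3]
width: 27.3
gripper_force: 60.0
```

Contact at the expected height. I'll release, lift and back away.

Emit:
play_rows(
  rows=[
    [0.3,[0,0,0],[0,0,0]],
    [0.3,[0,0,0],[0,0,0]],
    [0.3,[0,0,0],[0,0,0]],
    [0.3,[0,0,-2],[0,0,0]],
    [0.3,[0,0,-3.5],[0,0,0]],
  ],
)

```text
time: 34.02
position: [625.5, -20.3, 100.9]
tool_rot: [[0.167, 0.986, -0.01], [0.986, -0.167, 0.001], [-0.0, -0.01, -1.0]]
ft_force: [-0.3, 0.3, -0.1]
width: 55.6
gripper_force: 0.0
```

Emit:
play_rows(
  rows=[
    [0.3,[0,0,-3.5],[0,0,0]],
    [0.3,[0,-3,0],[0,0,0]],
    [0.3,[0,-3.5,0],[0,0,0]],
    [0.3,[0,-3.5,0],[0,0,0]],
    [0.3,[0,-3.5,0],[0,0,0]],
  ],
)

```text
time: 34.43
position: [495.1, 1.9, 140.1]
tool_rot: [[0.167, 0.986, 0.001], [0.986, -0.167, -0.0], [-0.0, 0.001, -1.0]]
ft_force: [0.4, -0.2, 0.9]
width: 55.6
gripper_force: 0.0
```

Emit:
play_rows(
  rows=[
    [0.3,[0,-3.5,0],[0,0,0]],
    [0.3,[0,0,0],[0,0,0]],
    [0.3,[0,0,0],[0,0,0]],
    [0.3,[0,0,0],[0,0,0]],
  ],
)

```text
time: 34.77
position: [462.5, 7.5, 140.5]
tool_rot: [[0.167, 0.986, 0.002], [0.986, -0.167, -0.0], [-0.0, 0.002, -1.0]]
ft_force: [0.7, -0.1, -0.4]
width: 55.3
gripper_force: 0.0
```

```bash
python3 -c "
from h import *
a=bot.get_image('top');b=bot.get_image('scene');z=lambda i:cv2.resize(i,None,fx=3,fy=3,interpolation=2)
r1=np.hstack([z(a[105:165,255:305]),z(a[125:180,75:165])[:,:].copy()[:165] if 0 else cv2.copyMakeBorder(z(a[125:180,75:165]),0,15,0,0,0),z(a[140:200,410:465])])
r2=np.hstack([z(b[170:250,170:240]),z(b[270:350,320:415]),z(b[110:190,120:170])])
w=max(r1.shape[1],r2.shape[1]);p=lambda r:cv2.copyMakeBorder(r,0,0,0,w-r.shape[1],0)
cv2.imwrite('pics/f.png',np.vstack([p(r1),p(r2)]))"
```

```text
(no output)
```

View pics/f.png

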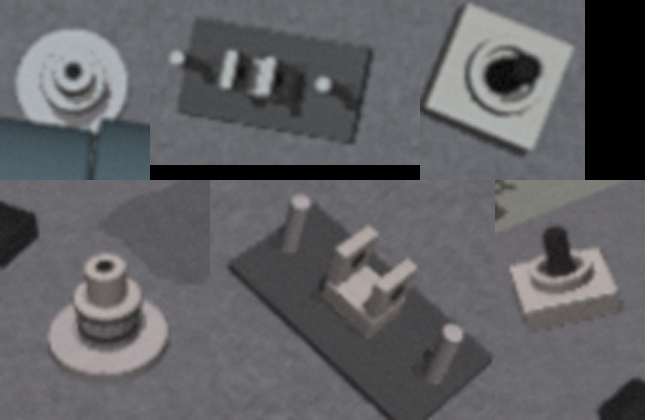

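All five parts are upright and centred: seal head on piston on plate, clevis midway between the posts, bump stop inside the ring on the block. The gripper is clear of everything, so I'll hand in.

```bash
python3 -c "
from cell import bot
print(bot.close_job())"
```

```text
the job is handed in; nothing more can be done
None
```

I handed the job in at about 35 s of the 120 s: all five parts are placed, and the last pictures showed them upright, centred and let go, but no verdict came back; I kept the arm well clear of the oil bottle.

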